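# Break down a stack of turning parts onto their holders

## Robot

A 7-joint arm with a two-finger parallel gripper is mounted at the origin on the work surface. World frame = base frame: x ahead of the robot, y to its left, z up, the work surface at z = 0. Lengths are in mm, angles in degrees, forces in N, time in s.
With the tool pointing down it reaches from about 400 to 875 mm from the base axis. Payload 6.5 kg.
Tool frame: the origin (TCP) lies at the very end of the fingers, on their centre line; the grasp point (between the pads) lies 19 mm behind it; x points along the fingers, z is the direction in which the jaws open and shut, and the axes are right-handed (so a half turn about x gives the same grasp; the last joint's range is limited). The gripper opens to 85 mm and grips with 20 to 120 N. Pads are 22 mm wide; open, the fingers measure 114 mm over their backs; the gripper's body (76 mm by 85 mm) begins 54 mm behind the grasp point. The pads swing forward as they close: fully open they stand 13 mm farther back than shut.
Start: joints at [-71.574, 30.733, -0.252, 88.115, 0.149, 61.152, -4.079], TCP at [245.794, 601.727, 231.29] pointing down, gripper open.
Joint ranges: [-154.64, 154.64], [-21.42, 123.67], [-72.66, 72.17], [13.99, 137.28], [-74.86, 254.86], [10.95, 109.41], [-158.01, 158.01]. Speed limits (degrees/s): [136.94, 136.94, 180, 180, 180, 180, 180].

## Interface

Orientations are given as a 3x3 rotation matrix whose columns are the frame's x, y, z axes.
In Python, from bench import state, snapshot, camera_info, finish_job gives the robot as it stands.
- The arm moves only by the shell command python3 -m jog 'ROWS' [OPENING] [FORCE]. ROWS is JSON, a list of rows, each a list of 2 entries, a list of its own where there are three numbers: the shift along the tool's x, y, z in units of 25 mm (1.0 is 25 mm), then the turn about the tool's x in rad. A call has 1 to 8 rows; each row shifts and turns the commanded pose from where the row before left it, along the tool's axes as they then stand; what a row does not reach is not made up. A row lasts 1/8 s, in which the tool goes at most 62.5 mm and 10.7 degrees, less where a joint would pass 70% of its speed; a pose out of reach is approached as far as the arm can. A call is refused whole if a number of a shift passes 1 or a number of a turn 0.188, either way. A call with a gripper value outside its range is refused whole. OPENING is the finger opening in mm, from 0 to 85.4, set as the call begins (- or left out, the last holds). The fingers move at their own pace and stop on an object; FORCE is the grip in N (left out, the last holds). Time passes only in rows, so rows that do not move let the fingers close. It gives the time, the measured TCP pose, the force and the opening at its end, in the units of the state.
- state(): the state, without advancing time (a new reading comes with each control period).
- snapshot(name): name is "scene" or "top" or "wrist"; returns (picture, depth): 384x512x3 uint8, red, green, blue; 384x512 float32, mm along the optical axis (not along the pixel's ray), 0 where there is no reading.
- camera_info(name): a dict with "fx", "fy", "cx", "cy" (pixels), "camera_from_world" (4x4, takes a point from world to camera coordinates); the wrist camera has in their place "tool_from_camera" (4x4, takes a point from camera to tool coordinates, whose origin is the TCP and whose axes are the tool frame's). Camera axes: x right, y down, z forward; pixel columns grow to the right and rows downward; lengths in mm; the calibration is good to about 2 mm. A picture is of the moment at which its call begins: read the wrist's pose just before it. camera_info takes no time and is no camera call.
- finish_job(): hands the job in, once; it reports no verdict.
The state is a dict: "clock": time; "joint_positions": joint angles; "qvel": joint speeds; "tau": joint torques, N m; "eef_pos": TCP position; "ee_rot": TCP orientation; "ft_force": force on the tool from outside, world axes, zero at the start; "ft_torque": the same for the moment, N m; "gripper_width": finger opening in mm.
Only numpy, scipy, OpenCV 4.12 (cv2) and the standard library are available. Lean on these libraries where they do the work, as an engineer would, in place of code of your own. Each camera call takes 0.05 s, during which the arm holds its last target.

## Task

Take the stack of turning parts apart from the top down and give each part its own place: the dowel upright in the sprung four-jaw collet, the steel ring over the post, the round blank in the round tray and the square blank in the square tray, ring and blanks lying flat on the bottom of their places. Push the dowel all the way down to the collet's floor and let go of it only once it is home and the jaws have closed on it. Do not disturb the wax jar or the gouge.

Things in the scene. Friction and masses are not known exactly. Their poses are not given: they have to be found in the camera images.
- square_blank: Bottom of the stack: pale wooden block, 60 x 60 mm, 30 mm high, loose, about 80 g. Origin at the centre of its underside; x and y along its sides, z up. It stands on the bench.
- round_blank: Second in the stack, lying on the square blank: dark wooden disc, diameter 50 mm, 28 mm high, loose, about 50 g. Origin at the centre of its underside, z up.
- steel_ring: Third in the stack, lying on the round blank: steel ring, outer diameter 40 mm, bore 24 mm, 20 mm high, loose, about 120 g. Origin on its axis at the underside, z up.
- dowel: Top of the stack: plain pale wooden dowel, diameter 16 mm, 90 mm long, slightly chamfered at the foot, about 25 g. It stands loosely upright through the ring's bore, its foot on the round blank. Origin at the centre of its foot, z up along it.
- collet: Sprung collet, fixed, mouth up: dark steel base, diameter 84 mm, and four aluminium jaws along its x and y. Origin on the axis at the underside, z up. Floor for the dowel's foot at z 14 mm; jaws grip up to z 45 mm, above that a 45 degree funnel to z 55 mm, 30 mm wide. Jaws rest 12 mm apart and give way outward on springs (2 to 3 N each): the dowel needs 5 to 15 N of push, then stays gripped; its top is then at 104 mm.
- post: Ring post, fixed: round pale wooden foot of diameter 72 mm, 8 mm thick, with an upright steel pin of diameter 12 mm whose pointed tip is 44 mm above the bench (cone from 32 mm up). Origin on the axis at the underside, z up. A ring put over the pin lies with its underside 8 mm above the bench.
- round_tray: Round wooden tray, fixed: outer diameter 86 mm, inner 74 mm, rim 12 mm above the bench, inner floor 4 mm above the bench. Origin at the centre of the underside, z up.
- square_tray: Square plywood tray, fixed: outer 92 x 92 mm, inner 80 x 80 mm, rim 12 mm above the bench, inner floor 4 mm above the bench. Origin at the centre of the underside, x and y along its sides, z up. The square blank must be turned to suit it.
- wax_jar: Bystander: loose amber glass jar with a steel cap, diameter 64 mm, 55 mm high. Origin at the centre of the underside. Leave alone.
- gouge: Bystander: loose turning gouge with a wooden handle, about 310 mm long and 28 mm thick, lying on the bench. Origin under its middle, x along it towards the tip. Leave alone.
Not all that is in view belongs to the job. Leave any purple look-alike of the square_blank alone.

How it is judged (in metres and radians):
On the way, in this order (a step that is already met when the one before it is completed fails the run):
1. the dowel is home in the collet, between the closed jaws, while the gripper still holds it (horizontal distance between dowel and collet below 0.005 m and z of dowel in the frame of collet below 0.018 m and angle between dowel's own z axis and vertical below 0.1 rad and contact force between dowel and the fingers above 1 N and contact force between dowel and collet above 0.5 N), for 0.15 s.
2. the steel ring lies flat on the post's foot (horizontal distance between steel_ring and post below 0.009 m and z of steel_ring in the frame of post below 0.011 m and angle between steel_ring's own z axis and vertical below 0.08 rad), for 0.2 s.
3. the round blank lies flat in the round tray (horizontal distance between round_blank and round_tray below 0.014 m and z of round_blank in the frame of round_tray below 0.007 m and angle between round_blank's own z axis and vertical below 0.08 rad), for 0.2 s.
At the end, for the whole second after the job is handed in: Dowel in the collet: foot within 5 mm of the axis and 4 mm of the floor, tilt under 0.1 rad. Ring over the post within 9 mm, blanks within 14 mm of their trays' centres; these three within 3 mm of their floors, tilted under 0.08 rad. All released and at rest (all of step 2 and all of step 3 and horizontal distance between dowel and collet below 0.005 m and z of dowel in the frame of collet below 0.018 m and angle between dowel's own z axis and vertical below 0.1 rad and horizontal distance between square_blank and square_tray below 0.014 m and z of square_blank in the frame of square_tray below 0.007 m and angle between square_blank's own z axis and vertical below 0.08 rad and linear speed of each of dowel, steel_ring, round_blank, square_blank below 0.02 m/s and contact force between each of dowel, steel_ring, round_blank, square_blank and the fingers below 0.1 N); the robot touches nothing.
It fails at once if the wax jar is moved more than 30 mm or tipped over (distance of wax_jar from where it was at the start of the episode above 0.03 m or angle between wax_jar's own z axis and vertical above 0.5 rad).
It fails at once if the gouge is moved more than 30 mm or tipped over (distance of gouge from where it was at the start of the episode above 0.03 m or angle between gouge's own z axis and vertical above 0.5 rad).
It also fails if it takes over 120 s, if anything falls off the work surface, if the arm or the gripper's body presses on something with over 40 N, if the wrist force passes 120 N, or if a joint passes its speed limit or range.

## Working session

There is one attempt and no reset: what is moved stays moved. The work goes in short steps, Python scripts to look and compute and a shell command to move; the robot and the scene stay as the last step left them, time stands still between calls to the robot, and variables do not carry over. Pictures are saved under pics/ and viewed, and the job is handed in when it is done.

```bash
ls; mkdir -p pics; python3 - <<'E'
from bench import *
import cv2,json
s=state();print(s['clock'],s['eef_pos'],s['ee_rot'],s['gripper_width'],s['ft_force'])
for n in('scene','top'):
    p,d=snapshot(n);cv2.imwrite(f'pics/{n}0.png',p[:,:,::-1]);import numpy as np;np.save(f'pics/{n}0.npy',d)
    print(camera_info(n))
print(camera_info('wrist'))
E
```

```text
pics
0.0 [245.60368652 601.10947558 230.41171764] [[-5.62299233e-04 -9.25731910e-01  3.78180002e-01]
 [-1.67916588e-03  3.78180403e-01  9.25730395e-01]
 [-9.99998432e-01 -1.14489464e-04 -1.76710799e-03]] 85.60679000248409 [-0.26978961 -0.93780218 -0.58998653]
{'fx': 392.63523469723634, 'fy': 392.63523469723634, 'cx': 258.4469361282927, 'cy': 189.5187037514107, 'camera_from_world': array([[-4.98362073e-01,  8.66895344e-01, -1.13007060e-02,
         2.27469865e+02],
       [ 5.50879552e-01,  3.06571535e-01, -7.76238116e-01,
        -3.12169290e+02],
       [-6.69452734e-01, -3.93072964e-01, -6.30338545e-01,
         1.49659712e+03],
       [ 0.00000000e+00,  0.00000000e+00,  0.00000000e+00,
         1.00000000e+00]])}
{'fx': 499.20103031186466, 'fy': 499.20103031186466, 'cx': 248.9603251666698, 'cy': 197.9417964890522, 'camera_from_world': array([[ 2.31939301e-02, -9.99562162e-01, -1.83718600e-02,
         5.91199131e+01],
       [-9.90636737e-01, -2.05059882e-02, -1.34975407e-01,
         5.78321362e+02],
       [ 1.34539576e-01,  2.13304496e-02, -9.90678613e-01,
         1.11271362e+03],
       [ 0.00000000e+00,  0.00000000e+00,  0.00000000e+00,
         1.00000000e+00]])}
{'fx': 327.50734409011517, 'fy': 327.50734409011517, 'cx': 254.8848389845845, 'cy': 190.4727166454814, 'tool_from_camera': array([[-1.87348381e-04, -2.87924705e-01,  9.57653032e-01,
        -1.42275951e+02],
       [ 9.40363650e-05, -9.57653049e-01, -2.87924692e-01,
         7.28705212e+01],
       [ 9.99999978e-01,  3.61119850e-05,  2.06490141e-04,
         9.30480358e-01],
       [ 0.00000000e+00,  0.00000000e+00,  0.00000000e+00,
         1.00000000e+00]])}
```

View pics/scene0.png

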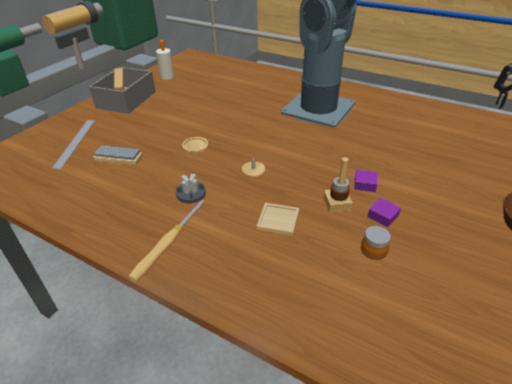

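View pics/top0.png

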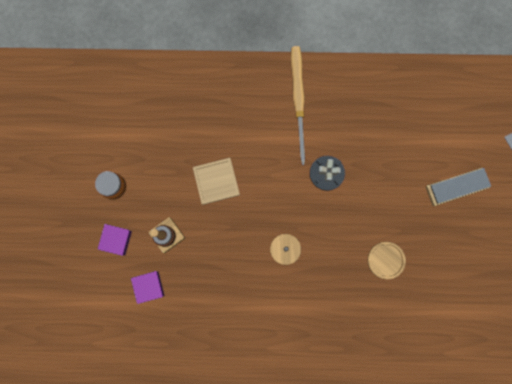

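The top view shows the stack at about (165,235), two purple look-alikes at (115,240) and (147,288), and the wax jar at (109,184). The square tray is at (216,181), the post at (286,249), the collet at (327,173), the round tray at (387,260) and the gouge at (300,100). I'll enlarge crops next.

```bash
python3 - <<'E'
import cv2,numpy as np
t=cv2.imread('pics/top0.png')
a=cv2.resize(t[195:275,90:200],None,fx=5,fy=5,interpolation=cv2.INTER_CUBIC)
b=cv2.resize(t[130:290,185:415],None,fx=3.4,fy=3.4,interpolation=cv2.INTER_CUBIC)
cv2.imwrite('pics/ca.png',a);cv2.imwrite('pics/cb.png',b)
s=cv2.imread('pics/scene0.png')
cv2.imwrite('pics/cc.png',cv2.resize(s[145:265,300:420],None,fx=4.5,fy=4.5,interpolation=cv2.INTER_CUBIC))
E
```

```text
(no output)
```

View pics/ca.png

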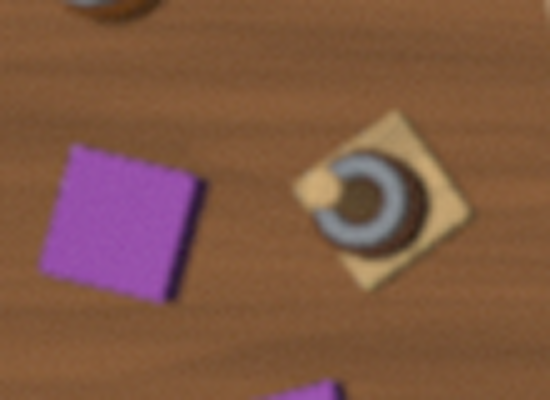

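View pics/cb.png

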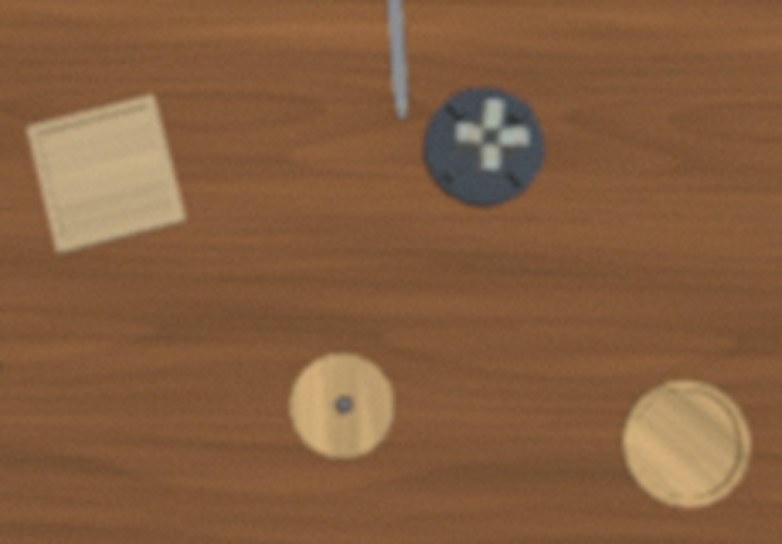

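View pics/cc.png

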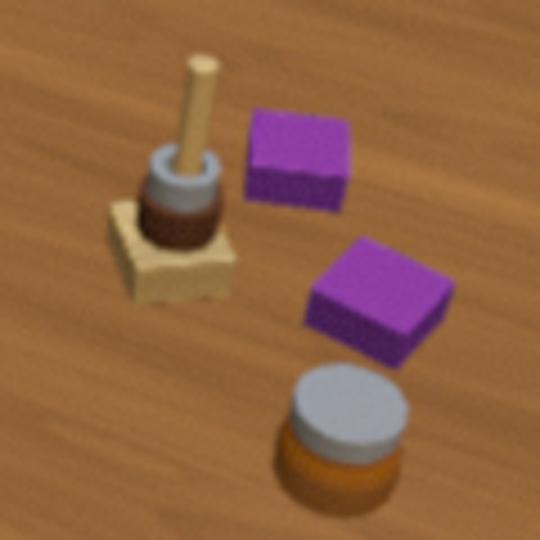

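Candidates for the stack: the pale block with dark disc, grey ring and pale dowel at top (165,235) / scene (340,190), and the purple blocks at top (115,240) and (147,288). The crop confirms the pale stack matches the description, and I'll leave the purple ones alone. Now I'll measure.

```bash
cat > h.py <<'E'
import numpy as np,cv2
from bench import state,snapshot,camera_info
def ray(name,uv,z,T=None):
    """pixel -> world on plane z"""
    c=camera_info(name)
    d=np.array([(uv[0]-c['cx'])/c['fx'],(uv[1]-c['cy'])/c['fy'],1.])
    if name=='wrist':
        M=T@c['tool_from_camera']
    else: M=np.linalg.inv(c['camera_from_world'])
    o=M[:3,3]; v=M[:3,:3]@d
    return o+v*(z-o[2])/v[2]
def proj(name,p,T=None):
    c=camera_info(name)
    M=np.linalg.inv(T@c['tool_from_camera']) if name=='wrist' else c['camera_from_world']
    q=M[:3,:3]@np.asarray(p,float)+M[:3,3]
    return np.array([c['fx']*q[0]/q[2]+c['cx'],c['fy']*q[1]/q[2]+c['cy']])
def tool(s=None):
    s=s or state();T=np.eye(4);T[:3,:3]=s['ee_rot'];T[:3,3]=s['eef_pos'];return T
def look(n,fn):
    T=tool();p,d=snapshot(n);cv2.imwrite(f'pics/{fn}.png',p[:,:,::-1]);np.savez(f'pics/{fn}.npz',p=p,d=d,T=T);return p,d,T
def blob(mask,near):
    n,l,st,c=cv2.connectedComponentsWithStats(mask.astype(np.uint8))
    i=1+np.argmin(np.hypot(*(c[1:]-near).T)+1e6*(st[1:,4]<15));m=(l==i).astype(np.uint8)
    k,_=cv2.findContours(m,cv2.RETR_EXTERNAL,cv2.CHAIN_APPROX_NONE);k=max(k,key=cv2.contourArea)
    return m,k,c[i],st[i]
E
python3 - <<'E'
from h import *
for n in('top','scene'):
    p=cv2.imread(f'pics/{n}0.png');d=np.load(f'pics/{n}0.npy')
    h=cv2.cvtColor(p,cv2.COLOR_BGR2HSV).astype(int);H,S,V=h[...,0],h[...,1],h[...,2]
    pts=dict(stack=(165,235),dow=(154,232),ring=(162,236),sq=(170,222),sqt=(216,181),post=(286,249),col=(318,180),jaw=(330,165),rt=(387,260),bench=(240,260)) if n=='top' else dict(sq=(338,203),dow=(344,165),ring=(345,185),rb=(340,192),sqt=(278,218),post=(250,170),rt=(195,145),col=(188,195),bench=(300,250))
    for k,(u,v) in pts.items():print(n,k,h[v,u],d[v,u].round())
E
```

```text
top stack [ 14 113  86] 1126.0
top dow [ 18 106 199] 1036.0
top ring [ 17 132  89] 1102.0
top sq [ 18 104 172] 1158.0
top sqt [ 20  81 192] 1195.0
top post [  0   2 105] 1133.0
top col [104  39  84] 1167.0
top jaw [ 47  20 176] 1150.0
top rt [ 18 105 189] 1162.0
top bench [ 13 147 120] 1173.0
scene sq [ 20 102 192] 1022.0
scene dow [ 18 136 158] 973.0
scene ring [108   8 152] 1005.0
scene rb [10 91 98] 1018.0
scene sqt [ 20  73 202] 1017.0
scene post [ 20 102 195] 1180.0
scene rt [ 20  98 198] 1300.0
scene col [105  48  96] 1081.0
scene bench [ 14 160 145] 938.0
```

```bash
python3 - <<'E'
from h import *
p=cv2.imread('pics/top0.png');h=cv2.cvtColor(p,cv2.COLOR_BGR2HSV).astype(int);H,S,V=h[...,0],h[...,1],h[...,2]
pale=(V>145)&(S<130)&(H>14)
def rep(k,c,z):print(k,c.round(1),ray('top',c,z).round(1))
for k,near,z in(('sqt',(216,181),12),('post',(286,249),8),('rt',(387,260),12)):
    m,K,c,st=blob(pale,near)
    if k=='sqt':
        r=cv2.minAreaRect(K);rep(k,np.array(r[0]),z);bx=cv2.boxPoints(r);w=[ray('top',q,z)[:2] for q in bx]
        for i in range(4):e=w[(i+1)%4]-w[i];print('edge',np.hypot(*e).round(1),np.degrees(np.arctan2(e[1],e[0])).round(1)%90)
    else:
        e=cv2.fitEllipse(K);rep(k,np.array(e[0]),z);print('axes',e[1])
dark=(S<75)&(V<115)&(H>90)
m,K,c,st=blob(cv2.morphologyEx((((S<90)&(H>22))|dark).astype(np.uint8),cv2.MORPH_CLOSE,np.ones((3,3))),(327,173))
e=cv2.fitEllipse(cv2.convexHull(K));rep('colbase',np.array(e[0]),10);print(e,st)
m,K,c,st=blob((S<60)&(V>140)&(H<80),(329,171));rep('jaws',c,50);r=cv2.minAreaRect(K);print('jaws',r,st)
# stack
m,K,c,st=blob(pale,(170,225));print('sq+dow',c,st)
m,K,c,st=blob((S<60)&(V>115),(162,236));print('ring',st);e=cv2.fitEllipse(cv2.convexHull(K));print(e);rep('ring',np.array(e[0]),78)
# scene dowel
s=cv2.imread('pics/scene0.png');h=cv2.cvtColor(s,cv2.COLOR_BGR2HSV).astype(int)
# dowel top: top (154,232.6)
rep('dowtop',np.array([154,232.6]),148)
u=np.array([300+202/4.5,145+63/4.5]);print('scene dowtop',u,ray('scene',u,148).round(1))
u=np.array([300+186/4.5,145+160/4.5]);print('scene ring top',u,ray('scene',u,78).round(1))
for q in[(396,112),(470,212),(368,290)]:
    print('sq corner',ray('top',(90+q[0]/5,195+q[1]/5),30).round(1))
for q in[(135,275),(235,255)]:
    print('sq corner scene',ray('scene',(300+q[0]/4.5,145+q[1]/4.5),30).round(1))
E
```

```text
sqt [215.5 180.4] [621.  152.9  12. ]
edge 96.1 15.900000000000006
edge 94.2 15.800000000000011
edge 95.1 15.799999999999997
edge 94.1 16.4
post [285.1 248.9] [462.7 -14.8   8. ]
axes (30.299827575683594, 30.68572235107422)
rt [386.6 260.2] [ 441.9 -249.4   12. ]
axes (36.329010009765625, 37.478271484375)
colbase [326.8 172.6] [ 645.7 -111.3   10. ]
((326.7947082519531, 172.5632781982422), (33.1109733581543, 33.501220703125), 90.21498107910156) [310 157  34  33 880]
jaws [329.  175.7] [ 630.8 -110.9   50. ]
jaws ((329.0, 175.5), (5.0, 4.0), 90.0) [327 173   5   6  28]
sq+dow [172.43181818 228.82954545] [157 217  26  28 176]
ring [153 226  17  18 114]
((161.1181640625, 234.47640991210938), (17.014305114746094, 17.29200553894043), 56.58914566040039)
ring [161.1 234.5] [486.  263.8  78. ]
dowtop [154.  232.6] [485.5 265.1 148. ]
scene dowtop [344.88888889 159.        ] [489.5 267.4 148. ]
scene ring top [341.33333333 180.55555556] [486.4 266.   78. ]
sq corner [528.8 256.2  30. ]
sq corner [483.2 219.9  30. ]
sq corner [446.3 265.5  30. ]
sq corner scene [540.9 261.8  30. ]
sq corner scene [496.4 305.8  30. ]
```

```bash
python3 -m jog '[[[0,0,0],-0.129],[[0,0,0],-0.129],[[0,0,0],-0.129],[[0,-0.8,-1],0],[[0,-0.8,-1],0],[[0,-0.8,-1],0],[[0,-0.8,-1],0],[[0,-0.8,-1],0]]'
python3 -m jog '[[[0,-0.8,-1],0],[[0,-0.8,-1],0],[[0,-0.8,-1],0],[[0,-0.8,-1],0],[[0,-0.8,-1],0],[[0,-0.8,-1],0],[[0,-0.8,-1],0],[[0,0,-0.5],0]]'
python3 - <<'E'
from h import *
p,d,T=look('wrist','w1');print(state()['clock'],T.round(3))
E
```

```text
clock: 1.1
eef_pos: [346.2, 475.5, 230.9]
ee_rot: [[-0.0, -1.0, 0.001], [-0.001, 0.001, 1.0], [-1.0, 0.0, -0.001]]
ft_force: [0.2, 0.3, -0.5]
gripper_width: 85.5
clock: 2.1
eef_pos: [486.6, 286.9, 231.0]
ee_rot: [[0.0, -1.0, 0.004], [-0.001, 0.004, 1.0], [-1.0, -0.0, -0.001]]
ft_force: [0.5, 0.3, 0.3]
gripper_width: 85.1
2.15 [[ 0.00000e+00 -1.00000e+00  4.00000e-03  4.86646e+02]
 [-1.00000e-03  4.00000e-03  1.00000e+00  2.86912e+02]
 [-1.00000e+00 -0.00000e+00 -1.00000e-03  2.30959e+02]
 [ 0.00000e+00  0.00000e+00  0.00000e+00  1.00000e+00]]
```

View pics/w1.png

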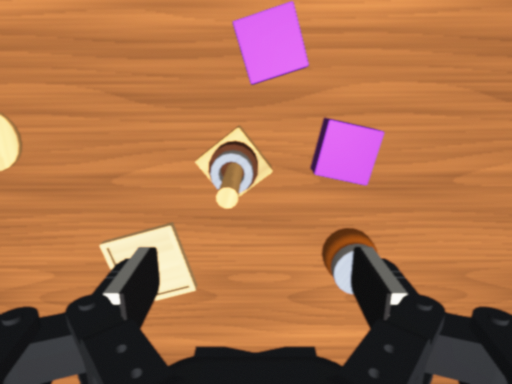

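The wrist view shows the stack with dowel top at (228,197), ring at (233,170) and square corners at (196,162), (238,127) and (271,171). The purple blocks and jar are well clear.

```bash
cat > m1.py <<'E'
from h import *
import sys
f=np.load(f'pics/{sys.argv[1]}.npz');T=f['T'];p=f['p'];d=f['d']
c=cv2.resize(p[110:220,170:300,::-1],None,fx=5,fy=5,interpolation=cv2.INTER_CUBIC);cv2.imwrite('pics/%s_c.png'%sys.argv[1],c)
def pt(u,v):
    Z=float(d[int(round(v)),int(round(u))]);c=camera_info('wrist');M=T@c['tool_from_camera']
    return (M@np.array([(u-c['cx'])/c['fx']*Z,(v-c['cy'])/c['fy']*Z,Z,1]))[:3].round(1)
print('dowel top depth',pt(228,197),'ring',pt(216,170),pt(251,170),'sq',pt(204,162),pt(262,170))
h=cv2.cvtColor(p[:,:,::-1].copy(),cv2.COLOR_BGR2HSV)
for u,v in((228,197),(231,180),(216,170),(204,162),(225,150)):print(h[v,u])
E
python3 m1.py w1
```

```text
dowel top depth [486.8 268.1 147.5] ring [482.9 251.6  78.4] [483.6 283.9  76.1] sq [485.6 233.1  29.2] [494.6 295.1  29.2]
[ 25  72 253]
[ 16 150 155]
[108  26 229]
[ 24  78 252]
[  9 134 114]
```

View pics/w1_c.png

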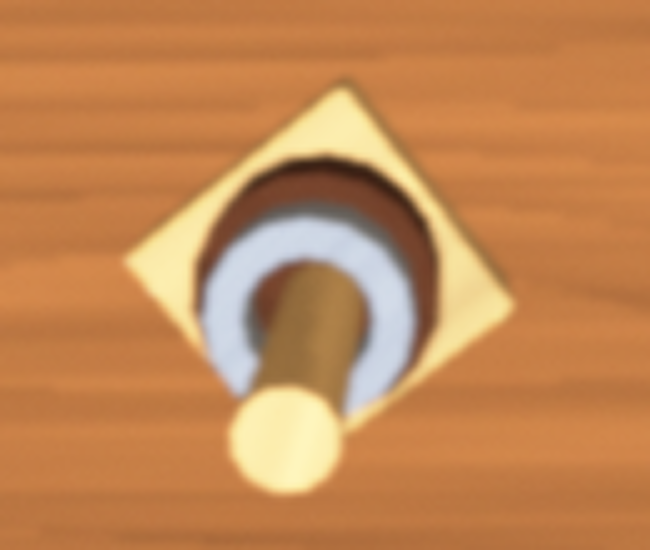

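```bash
python3 - <<'E'
from h import *
T=np.load('pics/w1.npz')['T']
r=lambda x,y,z:print((x,y),ray('wrist',(170+x/5-.4,110+y/5-.4),z,T).round(1))
print('dowtop');r(286,440,148)
print('ring c');r(309,322,78)
print('dowel at bottom end of visible');r(328,265,72);r(276,390,78)
print('rb');r(317,277,58)
print('corners');r(345,82,30);r(124,262,30);r(515,303,30)
E
```

```text
dowtop
(286, 440) [487.1 267.3 148. ]
ring c
(309, 322) [486.9 265.7  78. ]
dowel at bottom end of visible
(328, 265) [477.4 269.1  72. ]
(276, 390) [500.  259.2  78. ]
rb
(317, 277) [482.7 266.   58. ]
corners
(345, 82) [447.7 270.8  30. ]
(124, 262) [485.4 222.9  30. ]
(515, 303) [494.7 306.5  30. ]
```

```bash
python3 -m jog '[[[0,0,-0.8],0],[[1,0,0],0],[[1,0,0],0],[[1,0,0],0],[[1,0,0],0],[[0,0,0],0]]' 40 20
python3 - <<'E'
from h import *
p,d,T=look('wrist','w2');print(state()['clock'],T.round(3))
E
```

```text
clock: 2.9
eef_pos: [483.5, 268.4, 129.9]
ee_rot: [[-0.004, -1.0, -0.001], [-0.002, -0.001, 1.0], [-1.0, 0.004, -0.002]]
ft_force: [0.2, 0.4, -0.3]
gripper_width: 39.8
2.95 [[-4.00000e-03 -1.00000e+00 -1.00000e-03  4.83459e+02]
 [-2.00000e-03 -1.00000e-03  1.00000e+00  2.68424e+02]
 [-1.00000e+00  4.00000e-03 -2.00000e-03  1.29868e+02]
 [ 0.00000e+00  0.00000e+00  0.00000e+00  1.00000e+00]]
```

View pics/w2.png

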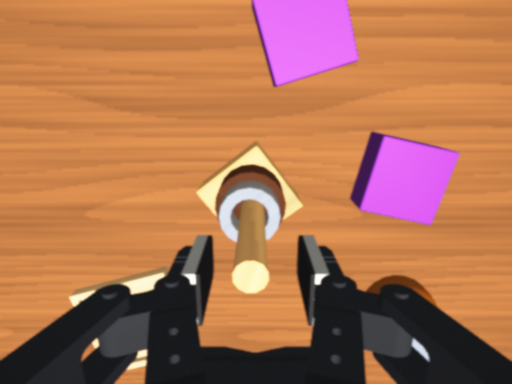

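The dowel top at (251,277) lies between the fingers. I'll check the offset and the state noise.

```bash
python3 - <<'E'
from h import *
T=np.load('pics/w2.npz')['T']
print(ray('wrist',(250.5,277),148,T), ray('wrist',(249,216),78,T))
E
python3 -m jog '[[[0.2,-0.1,-0.04],0],[[0.2,0,0],0],[[0.2,0,0],0],[[0.2,0,0],0],[[0.1,0,0],0],[[0,0,0],0],[[0,0,0],0]]' 

```

```text
[487.15326941 267.30024507 148.        ] [486.00125325 265.3232516   78.        ]
clock: 3.82
eef_pos: [488.2, 268.1, 108.9]
ee_rot: [[0.0, -1.0, 0.001], [0.0, 0.001, 1.0], [-1.0, -0.0, 0.0]]
ft_force: [-0.9, 1.1, -0.1]
gripper_width: 40.1
```

```bash
python3 -m jog '[[[0,0,0],0],[[0,0,0],0],[[0,0,0],0],[[0,0,0],0],[[0,0,0],0],[[0,0,0],0]]' 0 60
python3 -m jog '[[[-0.3,0,0],0],[[-0.6,0,0],0],[[-1,0,0],0],[[-1,0,0],0],[[-1,0,0],0],[[0,0,0],0]]'
python3 - <<'E'
from h import *
p,d,T=look('wrist','w3');print(state()['clock'],T.round(3))
E
```

```text
clock: 4.58
eef_pos: [488.1, 268.1, 108.9]
ee_rot: [[0.0, -1.0, 0.001], [0.0, 0.001, 1.0], [-1.0, -0.0, 0.0]]
ft_force: [-0.4, 0.2, 1.1]
gripper_width: 14.6
clock: 5.32
eef_pos: [489.5, 268.9, 209.1]
ee_rot: [[0.004, -1.0, 0.001], [0.003, 0.001, 1.0], [-1.0, -0.004, 0.003]]
ft_force: [-0.1, -0.6, 0.1]
gripper_width: 14.5
5.375 [[ 4.00000e-03 -1.00000e+00  1.00000e-03  4.89490e+02]
 [ 3.00000e-03  1.00000e-03  1.00000e+00  2.68887e+02]
 [-1.00000e+00 -4.00000e-03  3.00000e-03  2.09099e+02]
 [ 0.00000e+00  0.00000e+00  0.00000e+00  1.00000e+00]]
```

View pics/w3.png

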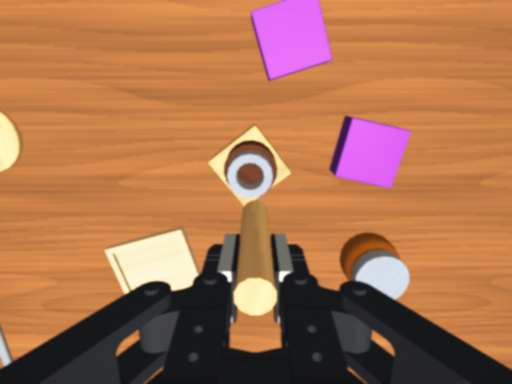

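```bash
python3 - <<'E'
from h import *
f=np.load('pics/w3.npz');T=f['T'];p=f['p']
c=cv2.resize(p[120:330,190:310,::-1],None,fx=3,fy=3,interpolation=cv2.INTER_CUBIC);cv2.imwrite('pics/w3c.png',c)
print('ring',ray('wrist',(250,170.5),78,T).round(1))
Ti=np.linalg.inv(T)
for uv,z in(((255.3,297),248),((257,206.5),158)):
    w=ray('wrist',uv,z,T);print(w.round(1),(Ti@np.r_[w,1])[:3].round(1))
print(proj('wrist',(T@np.r_[51,0,0,1])[:3],T),proj('wrist',(T@np.r_[-39,0,0,1])[:3],T))
E
```

```text
ring [481.9 265.8  78. ]
[488.5 269.7 248. ] [-38.9   0.8   0.9]
[485.8 271.1 158. ] [51.1  3.9  2.1]
[253.72152755 212.44558891] [252.91562842 299.11574533]
```

View pics/w3c.png

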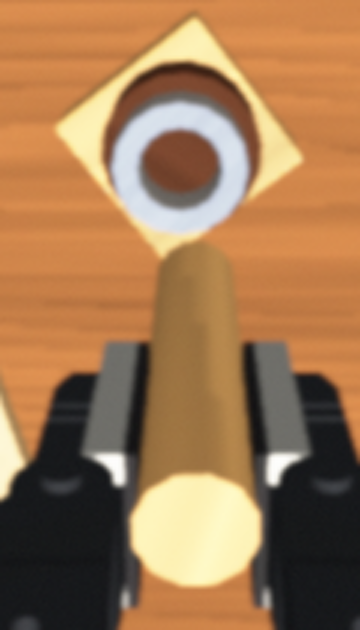

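```bash
python3 - <<'E'
from h import *
print(ray('top',(329.2,169.5),52),ray('top',(326.8,172.6),12))
p=cv2.imread('pics/scene0.png');cv2.imwrite('pics/cs.png',cv2.resize(p[130:270,170:320],None,fx=5,fy=4,interpolation=cv2.INTER_CUBIC))
# state noise w/o motion
import time
for i in range(6):
    snapshot('top');s=state();print(s['eef_pos'].round(1),s['joint_positions'].round(2) if hasattr(s['joint_positions'],'round') else s['joint_positions'])
E
```

```text
[ 644.88808893 -111.06470205   52.        ] [ 645.18834514 -111.00070543   12.        ]
[488.  268.  206.5] [-33.71  23.29   0.39 103.94  -0.19  52.75  56.72]
[487.6 267.8 205.8] [-33.71  23.34   0.38 103.97  -0.19  52.75  56.72]
[487.4 267.7 205.5] [-33.71  23.36   0.38 103.98  -0.19  52.75  56.72]
[487.4 267.7 205.4] [-33.71  23.38   0.38 103.97  -0.19  52.75  56.72]
[487.5 267.7 205.4] [-33.71  23.38   0.38 103.96  -0.19  52.75  56.72]
[487.6 267.8 205.5] [-33.71  23.38   0.38 103.95  -0.19  52.75  56.72]
```

View pics/cs.png

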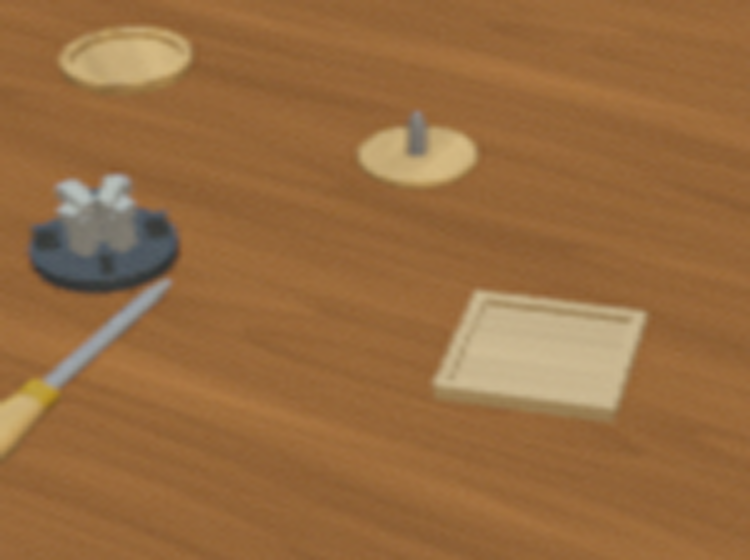

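```bash
python3 -m jog '[[[0,-0.2,-0.5],0],[[0,-0.4,-1],0],[[0,-0.4,-1],0],[[0,-0.4,-1],0],[[0,-0.4,-1],0],[[0,-0.4,-1],0],[[0,-0.4,-1],0],[[0,-0.4,-1],0]]'
python3 -m jog '[[[0,-0.4,-1],0],[[0,-0.4,-1],0],[[0,-0.4,-1],0],[[0,-0.4,-1],0],[[0,-0.4,-1],0],[[0,-0.4,-1],0],[[0,-0.4,-1],0],[[0,-0.4,-0.6],0]]'
python3 -m jog '[[[0,-0.1,-0.1],0],[[0,0,0],0],[[0,0,0],0],[[0,0,0],0]]'
python3 - <<'E'
from h import *
p,d,T=look('wrist','w4');print(state()['clock'],T.round(3))
E
```

```text
clock: 6.68
eef_pos: [563.2, 78.3, 206.1]
ee_rot: [[-0.0, -1.0, 0.002], [-0.001, 0.002, 1.0], [-1.0, 0.0, -0.001]]
ft_force: [-0.2, 0.3, 1.3]
gripper_width: 14.6
clock: 7.68
eef_pos: [642.6, -112.4, 206.1]
ee_rot: [[-0.001, -1.0, 0.003], [-0.001, 0.003, 1.0], [-1.0, 0.001, -0.001]]
ft_force: [-0.1, 0.8, -0.3]
gripper_width: 14.6
clock: 8.18
eef_pos: [645.1, -111.1, 206.4]
ee_rot: [[-0.0, -1.0, -0.0], [0.0, -0.0, 1.0], [-1.0, 0.0, 0.0]]
ft_force: [-0.0, -0.4, 0.3]
gripper_width: 14.7
8.225 [[  -0.      -1.      -0.     645.139]
 [   0.      -0.       1.    -111.125]
 [  -1.       0.       0.     206.384]
 [   0.       0.       0.       1.   ]]
```

View pics/w4.png

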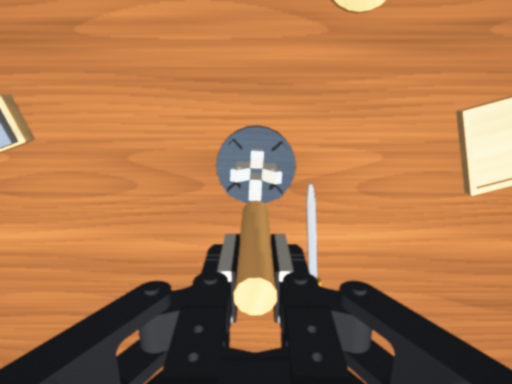

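```bash
python3 - <<'E'
from h import *
f=np.load('pics/w4.npz');T=f['T'];p=f['p']
cv2.imwrite('pics/w4c.png',cv2.resize(p[115:225,195:315,::-1],None,fx=5,fy=5,interpolation=cv2.INTER_CUBIC))
print('jaw',ray('wrist',(256,174),50,T).round(1),'base',ray('wrist',(256,164.5),12,T).round(1))
for z in(14,45,55):print(z,proj('wrist',(T[0,3],T[1,3],z),T))
Ti=np.linalg.inv(T)
w=ray('wrist',(255,201.5),155.5,T);print('foot rim',(Ti@np.r_[w,1])[:3]);w=ray('wrist',(255.5,296.5),245.5,T);print('top',(Ti@np.r_[w,1])[:3])
E
```

```text
jaw [ 646.3 -109.3   50. ] base [ 645.4 -109.1   12. ]
14 [254.09263261 164.6743494 ]
45 [254.03419238 171.59636928]
55 [254.01289066 174.11947463]
foot rim [50.88497649  7.29901519  0.80263799]
top [-39.11523694   1.18383317   0.94438973]
```

View pics/w4c.png

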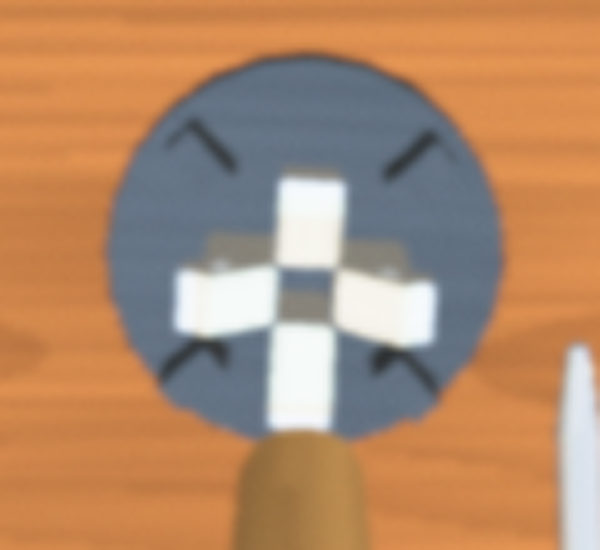

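```bash
python3 -m jog '[[[0.5,0,0.03],0],[[1,0,0],0],[[1,0,0],0],[[0.8,0,0],0],[[0.3,0,0],0],[[0.1,0,0],0],[[0,0,0],0],[[0,0,0],0]]'
python3 -m jog '[[[0.2,0,0],0],[[0.2,0,0],0],[[0.2,0,0],0]]'

```

```text
clock: 9.22
eef_pos: [645.8, -111.4, 114.6]
ee_rot: [[0.001, -1.0, 0.001], [-0.0, 0.001, 1.0], [-1.0, -0.001, -0.0]]
ft_force: [0.4, 0.3, -0.1]
gripper_width: 14.7
clock: 9.6
eef_pos: [645.5, -111.3, 98.5]
ee_rot: [[0.001, -1.0, 0.001], [-0.0, 0.001, 1.0], [-1.0, -0.001, -0.0]]
ft_force: [1.4, 0.9, 5.4]
gripper_width: 14.7
```

```bash
python3 -m jog '[[[0.12,0,0],0],[[0.12,0,0],0],[[0.12,0,0],0],[[0.12,0,0],0]]'
python3 -m jog '[[[0.16,0,0],0],[[0.16,0,0],0],[[0.16,0,0],0],[[0.16,0,0],0]]'

```

```text
clock: 10.1
eef_pos: [647.0, -111.3, 88.2]
ee_rot: [[0.004, -1.0, 0.001], [-0.0, 0.001, 1.0], [-1.0, -0.004, -0.0]]
ft_force: [0.2, 0.4, 3.3]
gripper_width: 14.6
clock: 10.6
eef_pos: [646.6, -111.2, 71.6]
ee_rot: [[0.003, -1.0, 0.001], [-0.0, 0.001, 1.0], [-1.0, -0.003, 0.0]]
ft_force: [1.6, 0.3, 5.0]
gripper_width: 14.4
```

Entering smoothly. About 7 mm remain if there has been no slip.

```bash
python3 -m jog '[[[0.12,0,0],0],[[0.12,0,0],0],[[0.08,0,0],0],[[0,0,0],0]]'
python3 - <<'E'
from h import *
p,d,T=look('scene','s5');print(state()['clock'])
E
python3 -c "
import cv2;p=cv2.imread('pics/s5.png');cv2.imwrite('pics/s5c.png',cv2.resize(p[110:230,130:260],None,fx=5,fy=5,interpolation=cv2.INTER_CUBIC))"
```

```text
clock: 11.1
eef_pos: [646.7, -111.3, 64.8]
ee_rot: [[0.003, -1.0, 0.001], [0.0, 0.001, 1.0], [-1.0, -0.003, 0.0]]
ft_force: [-2.4, 1.5, 13.6]
gripper_width: 14.7
11.15
```

View pics/s5c.png

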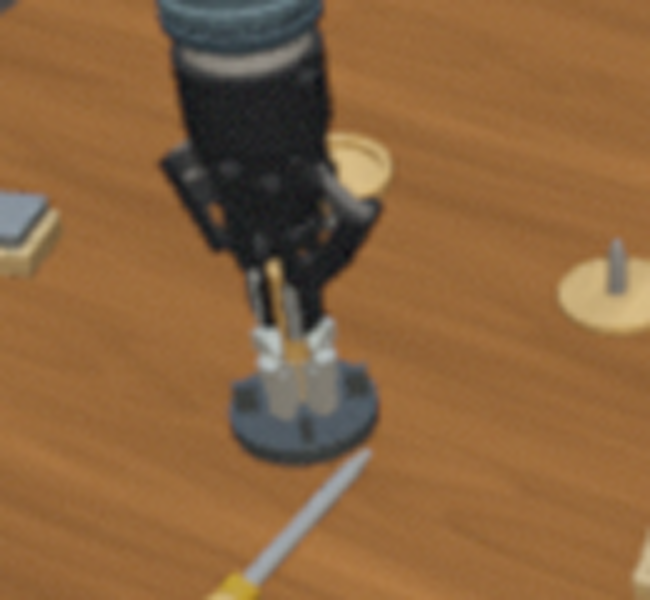

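```bash
python3 -m jog '[[[0.06,0,0],0],[[0.04,0,0],0],[[0,0,0],0],[[0,0,0],0]]'
python3 - <<'E'
from h import *
p,d,T=look('wrist','w5');print(state()['clock'])
E
```

```text
clock: 11.65
eef_pos: [647.3, -111.3, 64.7]
ee_rot: [[0.004, -1.0, 0.001], [0.0, 0.001, 1.0], [-1.0, -0.004, 0.0]]
ft_force: [-7.3, 2.1, 30.1]
gripper_width: 14.8
11.7
```

View pics/w5.png

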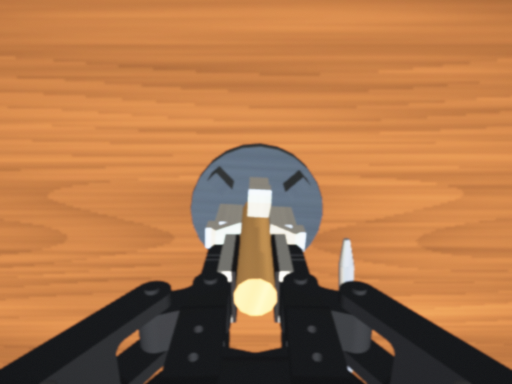

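The dowel is at the collet floor: z stopped at 64.7 while the force rose to 30 N, and it's still gripped. I'll relieve the push, wait, then release.

```bash
python3 -m jog '[[[-0.06,0,0],0],[[0,0,0],0],[[0,0,0],0]]'
python3 -m jog '[[[0,0,0],0],[[0,0,0],0],[[0,0,0],0],[[0,0,0],0]]' 40
python3 -m jog '[[[-0.4,0,0],0],[[-1,0,0],0],[[-1,0,0],0],[[-1,0,0],0],[[-1,0,0],0],[[-1,0,0],0],[[0,0,0],0],[[0,0,0],0]]'
python3 - <<'E'
from h import *
p,d,T=look('wrist','w6');p,d,T=look('top','t6')
cv2.imwrite('pics/t6c.png',cv2.resize(p[130:210,280:380,::-1],None,fx=5,fy=5,interpolation=cv2.INTER_CUBIC))
E
```

```text
clock: 12.08
eef_pos: [646.9, -111.3, 64.8]
ee_rot: [[0.003, -1.0, 0.001], [0.0, 0.001, 1.0], [-1.0, -0.003, 0.0]]
ft_force: [-3.5, 2.2, 20.9]
gripper_width: 14.6
clock: 12.58
eef_pos: [644.9, -111.3, 61.4]
ee_rot: [[-0.001, -1.0, 0.001], [0.0, 0.001, 1.0], [-1.0, 0.001, 0.0]]
ft_force: [-0.6, -0.5, -0.6]
gripper_width: 39.9
clock: 13.58
eef_pos: [644.8, -111.2, 196.3]
ee_rot: [[-0.001, -1.0, 0.001], [0.0, 0.001, 1.0], [-1.0, 0.001, 0.0]]
ft_force: [-0.3, 0.2, 0.0]
gripper_width: 39.8
```

View pics/w6.png

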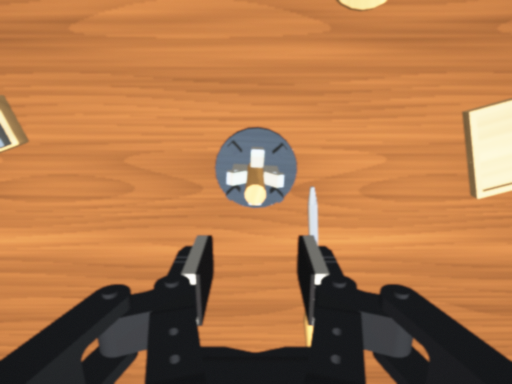

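```bash
python3 - <<'E'
from h import *
f=np.load('pics/w6.npz');T=f['T'];d=f['d']
print(ray('wrist',(255,195),104,T),d[195,255],(T@camera_info('wrist')['tool_from_camera']))
c=camera_info('wrist');Z=d[195,255];print(T@c['tool_from_camera']@np.array([(255-c['cx'])/c['fx']*Z,(195-c['cy'])/c['fy']*Z,Z,1]))
E
```

```text
[ 646.22829792 -110.39694549  104.        ] 245.5275 [[ 6.58701008e-04  9.57876359e-01  2.87180165e-01  5.72342292e+02]
 [ 9.99999746e-01 -7.09073465e-04  7.13972269e-05 -1.10498574e+02]
 [ 2.72021550e-04  2.87180045e-01 -9.57876583e-01  3.38604845e+02]
 [ 0.00000000e+00  0.00000000e+00  0.00000000e+00  1.00000000e+00]]
[ 646.10404573 -110.3971164   104.39452938    1.        ]
```

```bash
python3 -m jog '[[[0,0.4,1],0],[[0,0.4,1],0],[[0,0.4,1],0],[[0,0.4,1],0],[[0,0.4,1],0],[[0,0.4,1],0],[[0,0.4,1],0],[[0,0.4,1],0]]' 65
python3 -m jog '[[[0,0.4,1],0],[[0,0.4,1],0],[[0,0.4,1],0],[[0,0.4,1],0],[[0,0.4,1],0],[[0,0.4,1],0],[[0,0.4,1],0],[[0,0.3,0.1],0]]'
python3 -m jog '[[[1,0,0],0],[[0.4,0,0],0],[[0,0,0],0],[[0,0,0],0],[[0,0,0],0]]'
python3 - <<'E'
from h import *
p,d,T=look('wrist','w7');print(state()['clock'],T.round(3))
E
```

```text
clock: 14.68
eef_pos: [564.5, 89.4, 195.9]
ee_rot: [[-0.002, -1.0, 0.001], [-0.0, 0.001, 1.0], [-1.0, 0.002, -0.0]]
ft_force: [0.6, 0.7, 0.3]
gripper_width: 65.3
clock: 15.68
eef_pos: [486.7, 268.0, 196.0]
ee_rot: [[-0.001, -1.0, -0.002], [0.0, -0.002, 1.0], [-1.0, 0.001, 0.0]]
ft_force: [0.2, -0.8, -0.5]
gripper_width: 64.9
clock: 16.3
eef_pos: [488.6, 266.4, 162.5]
ee_rot: [[0.001, -1.0, 0.001], [0.001, 0.001, 1.0], [-1.0, -0.001, 0.001]]
ft_force: [0.4, 0.6, 0.1]
gripper_width: 65.3
16.35 [[ 1.00000e-03 -1.00000e+00  1.00000e-03  4.88557e+02]
 [ 1.00000e-03  1.00000e-03  1.00000e+00  2.66389e+02]
 [-1.00000e+00 -1.00000e-03  1.00000e-03  1.62499e+02]
 [ 0.00000e+00  0.00000e+00  0.00000e+00  1.00000e+00]]
```

View pics/w7.png

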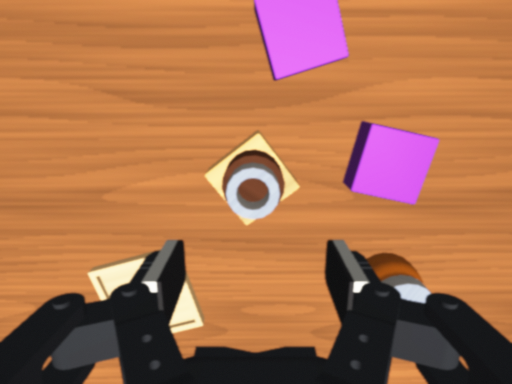

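```bash
python3 - <<'E'
from h import *
f=np.load('pics/w7.npz');T=f['T'];p=f['p']
h=cv2.cvtColor(p[:,:,::-1].copy(),cv2.COLOR_BGR2HSV).astype(int)
m,K,c,st=blob((h[...,0]>95)&(h[...,0]<125)&(h[...,2]>170),(252,190));e=cv2.fitEllipse(cv2.convexHull(K));print(e,st)
print('ring',ray('wrist',e[0],78,T))
m,K,c,st=blob((h[...,0]<17)&(h[...,2]<150),(253,160));print('rb',st)
k=(h[...,1]<110)&(h[...,2]>200)&(h[...,0]>15)&(h[...,0]<40)
k=k.copy();k[:120]=0;k[230:]=0;k[:,:195]=0;k[:,310:]=0
ys,xs=np.where(k);r=cv2.minAreaRect(np.stack([xs,ys],1).astype(np.float32));bx=cv2.boxPoints(r)
w=np.array([ray('wrist',q,30,T)[:2] for q in bx]);print(bx.round(1),w.round(1),w.mean(0))
for i in range(4):q=w[(i+1)%4]-w[i];print(np.hypot(*q).round(1),(np.degrees(np.arctan2(q[1],q[0]))%90).round(1))
E
```

```text
((252.37631225585938, 192.40634155273438), (49.779144287109375, 52.53294372558594), 92.73577117919922) [ 226  168   53   50 1232]
ring [485.75409768 265.36472576  78.        ]
rb [ 223  150   61   47 1006]
[[204.2 175.1]
 [258.3 133.2]
 [299.5 186.4]
 [245.4 228.3]] [[484.9 223.5]
 [449.  270.1]
 [495.1 306.2]
 [534.7 258.6]] [490.90934057 264.59137487]
58.9 37.6
58.5 38.0
61.9 39.7
60.9 35.2
```

```bash
python3 -m jog '[[[1,0.02,-0.04],0],[[1,0,0],0],[[1,0,0],0],[[0.7,0,0],0],[[0.3,0,0],0],[[0.1,0,0],0],[[0,0,0],0],[[0,0,0],0]]'
python3 -m jog '[[[0,0,0],0],[[0,0,0],0],[[0,0,0],0],[[0,0,0],0],[[0,0,0],0]]' 0 40
python3 - <<'E'
from h import *
p,d,T=look('wrist','w8');print(state()['clock'],T.round(3))
E
```

```text
clock: 17.35
eef_pos: [488.0, 265.6, 60.0]
ee_rot: [[0.001, -1.0, 0.001], [0.001, 0.001, 1.0], [-1.0, -0.001, 0.001]]
ft_force: [-0.5, -0.5, -0.3]
gripper_width: 65.0
clock: 17.98
eef_pos: [487.8, 265.4, 59.9]
ee_rot: [[0.0, -1.0, 0.001], [0.0, 0.001, 1.0], [-1.0, -0.0, 0.0]]
ft_force: [-1.7, -0.1, 4.9]
gripper_width: 38.3
18.025 [[ 0.00000e+00 -1.00000e+00  1.00000e-03  4.87797e+02]
 [ 0.00000e+00  1.00000e-03  1.00000e+00  2.65392e+02]
 [-1.00000e+00 -0.00000e+00  0.00000e+00  5.99440e+01]
 [ 0.00000e+00  0.00000e+00  0.00000e+00  1.00000e+00]]
```

View pics/w8.png

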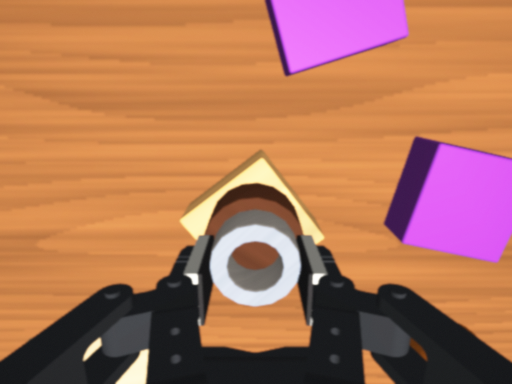

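The fingers hold the ring, seen at (255,262). Lifting it now.

```bash
python3 -m jog '[[[-0.2,0,0],0],[[-0.4,0,0],0],[[-1,0,0],0],[[-1,0,0],0],[[-1,0,0],0],[[0,0,0],0],[[0,0,0],0],[[0,0,0],0]]'
python3 - <<'E'
from h import *
p,d,T=look('wrist','w9');print(state()['clock'],T.round(3))
E
```

```text
clock: 19.02
eef_pos: [486.8, 264.9, 148.2]
ee_rot: [[-0.002, -1.0, 0.001], [-0.001, 0.001, 1.0], [-1.0, 0.002, -0.001]]
ft_force: [-0.2, 0.1, -1.1]
gripper_width: 38.4
19.075 [[-2.00000e-03 -1.00000e+00  1.00000e-03  4.86810e+02]
 [-1.00000e-03  1.00000e-03  1.00000e+00  2.64886e+02]
 [-1.00000e+00  2.00000e-03 -1.00000e-03  1.48247e+02]
 [ 0.00000e+00  0.00000e+00  0.00000e+00  1.00000e+00]]
```

View pics/w9.png

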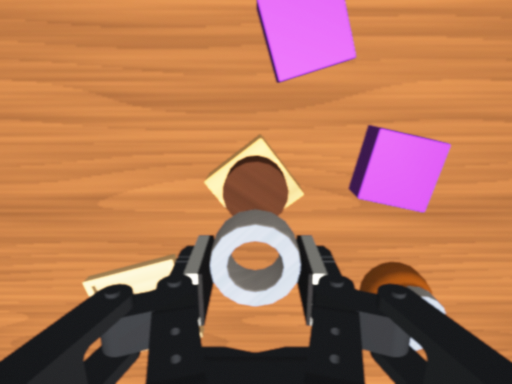

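```bash
python3 - <<'E'
from h import *
f=np.load('pics/w9.npz');T=f['T'];p=f['p'];Ti=np.linalg.inv(T)
h=cv2.cvtColor(p[:,:,::-1].copy(),cv2.COLOR_BGR2HSV).astype(int)
k=((h[...,0]>95)&(h[...,0]<125)&(h[...,2]>175)&(h[...,1]>8));k[:,:214]=0;k[:,299:]=0
m,K,c,st=blob(k,(255,262));e=cv2.fitEllipse(cv2.convexHull(K));print(e,st)
for x in(-18,):
    w=ray('wrist',e[0],T[2,3]-x,T);print('ring tool',(Ti@np.r_[w,1])[:3])
m,K,c,st=blob((h[...,0]<17)&(h[...,2]<150)&(np.arange(384)[:,None]<215),(255,187));e=cv2.fitEllipse(cv2.convexHull(K[K[:,0,1]<205]));print(e,st)
print('rb',ray('wrist',e[0],58,T))
print('pin',ray('top',(285.9,248.6),40))
E
```

```text
((254.9028778076172, 264.4296875), (79.15238189697266, 89.95633697509766), 90.38935852050781) [ 214  225   85   80 3181]
ring tool [-17.9969292    2.34491778   0.73101189]
((254.9265899658203, 190.73255920410156), (62.638587951660156, 70.55648040771484), 1.2690198421478271) [ 224  156   63   59 3081]
rb [484.23748053 265.55701465  58.        ]
pin [462.38103108 -14.88265273  40.        ]
```

```bash
python3 -m jog '[[[0,0.1,-0.6],0],[[0,0.1,-1],0],[[0,0.1,-1],0],[[0,0.1,-1],0],[[0,0.1,-1],0],[[0,0.1,-1],0],[[0,0.1,-1],0],[[0,0.1,-1],0]]'
python3 -m jog '[[[0,0.1,-1],0],[[0,0,-1],0],[[0,0,-1],0],[[0,0,-0.6],0],[[0,0,0],0],[[0,0,0],0],[[0,0,0],0],[[0,0,0],0]]'
python3 - <<'E'
from h import *
p,d,T=look('wrist','w10');print(state()['clock'],T.round(3))
E
```

```text
clock: 20.08
eef_pos: [466.6, 73.3, 149.1]
ee_rot: [[-0.001, -1.0, 0.002], [-0.001, 0.002, 1.0], [-1.0, 0.001, -0.001]]
ft_force: [0.4, 0.1, -0.7]
gripper_width: 38.3
clock: 21.08
eef_pos: [464.9, -14.0, 149.3]
ee_rot: [[-0.0, -1.0, -0.0], [0.0, -0.0, 1.0], [-1.0, 0.0, 0.0]]
ft_force: [-0.3, -0.4, -0.8]
gripper_width: 38.7
21.125 [[ -0.     -1.     -0.    464.852]
 [  0.     -0.      1.    -14.003]
 [ -1.      0.      0.    149.27 ]
 [  0.      0.      0.      1.   ]]
```

View pics/w10.png

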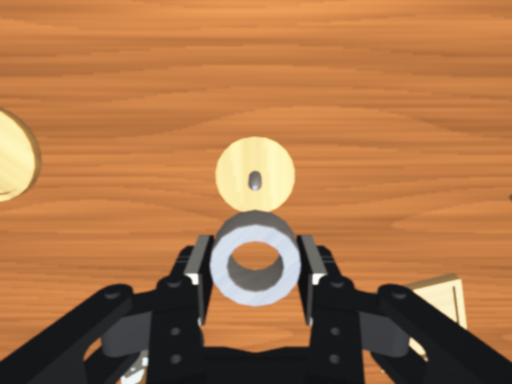

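```bash
python3 - <<'E'
from h import *
f=np.load('pics/w10.npz');T=f['T'];p=f['p'];Ti=np.linalg.inv(T)
h=cv2.cvtColor(p[:,:,::-1].copy(),cv2.COLOR_BGR2HSV).astype(int)
m,K,c,st=blob((h[...,0]>15)&(h[...,1]<120)&(h[...,2]>200),(255,160));K=K[K[:,0,1]<203];e=cv2.fitEllipse(K);print(e,st)
print('foot',ray('wrist',e[0],8,T),'pin tip',ray('wrist',(255,185.5),43,T))
for q in((255.3,262.3),):
    w=ray('wrist',q,T[2,3]+18,T);print('ring tool',(Ti@np.r_[w,1])[:3],w)
cv2.imwrite('pics/w10c.png',cv2.resize(p[125:315,195:315,::-1],None,fx=3,fy=3,interpolation=cv2.INTER_CUBIC))
E
```

```text
((254.77381896972656, 174.9188690185547), (76.33920288085938, 78.32955932617188), 88.76239776611328) [ 216  137   79   75 4531]
foot [463.08939606 -13.33307318   8.        ] pin tip [462.94529259 -13.15435366  43.        ]
ring tool [-17.99976865   3.35969444   0.89870126] [461.49181479 -13.10894658 167.26971024]
```

View pics/w10c.png

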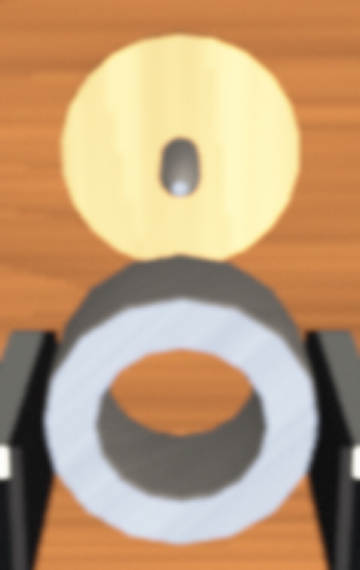

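```bash
python3 -m jog '[[[0.7,0,0],0],[[1,0,0],0],[[1,0,0],0],[[1,0,0],0],[[0.7,0,0],0],[[0.5,0,0],0],[[0.2,0,0],0],[[0,0,0],0]]'
python3 -m jog '[[[0.16,0,0],0],[[0.16,0,0],0],[[0.1,0,0],0],[[0,0,0],0],[[0,0,0],0]]'

```

```text
clock: 22.12
eef_pos: [465.0, -14.6, 21.9]
ee_rot: [[0.0, -1.0, 0.001], [0.0, 0.001, 1.0], [-1.0, -0.0, 0.0]]
ft_force: [0.3, 0.6, -1.3]
gripper_width: 38.5
clock: 22.75
eef_pos: [464.9, -14.7, 11.4]
ee_rot: [[0.0, -1.0, 0.001], [-0.0, 0.001, 1.0], [-1.0, -0.0, -0.0]]
ft_force: [0.3, 0.0, -1.0]
gripper_width: 38.2
```

```bash
python3 -m jog '[[[0.06,0,0],0],[[0.02,0,0],0],[[0,0,0],0]]'
python3 -m jog '[[[0.04,0,0],0],[[0.02,0,0],0],[[0,0,0],0]]'

```

```text
clock: 23.12
eef_pos: [465.1, -14.7, 9.9]
ee_rot: [[0.0, -1.0, 0.001], [0.0, 0.001, 1.0], [-1.0, -0.0, 0.0]]
ft_force: [-2.2, 0.1, 8.6]
gripper_width: 38.0
clock: 23.5
eef_pos: [465.1, -14.7, 9.7]
ee_rot: [[0.0, -1.0, 0.001], [0.0, 0.001, 1.0], [-1.0, -0.0, 0.0]]
ft_force: [-7.9, 0.8, 31.8]
gripper_width: 38.3
```

```bash
python3 -m jog '[[[-0.06,0,0],0],[[0,0,0],0]]'
python3 -m jog '[[[0,0,0],0],[[0,0,0],0],[[0,0,0],0],[[0,0,0],0]]' 60
python3 -m jog '[[[-0.4,0,0],0],[[-1,0,0],0],[[-1,0,0],0],[[-1,0,0],0],[[-1,0,0],0],[[-1,0,0],0],[[0,0,0],0],[[0,0,0],0]]'
python3 - <<'E'
from h import *
p,d,T=look('wrist','w11');print(state()['clock'],T.round(3))
h=cv2.cvtColor(p[:,:,::-1].copy(),cv2.COLOR_BGR2HSV).astype(int)
m,K,c,st=blob((h[...,0]>95)&(h[...,0]<125)&(h[...,2]>175),(253,176));e=cv2.fitEllipse(cv2.convexHull(K));print(e,st,ray('wrist',e[0],28,T))
d=np.median(d[m>0]);print(d,(T@camera_info('wrist')['tool_from_camera']))
E
```

```text
clock: 23.75
eef_pos: [465.2, -14.7, 9.9]
ee_rot: [[0.001, -1.0, 0.001], [0.0, 0.001, 1.0], [-1.0, -0.001, 0.0]]
ft_force: [-1.2, -0.3, 12.1]
gripper_width: 38.3
clock: 24.25
eef_pos: [464.8, -14.7, 9.2]
ee_rot: [[-0.0, -1.0, 0.001], [-0.0, 0.001, 1.0], [-1.0, 0.0, -0.0]]
ft_force: [0.2, 0.6, 0.4]
gripper_width: 60.0
clock: 25.25
eef_pos: [464.4, -14.7, 144.1]
ee_rot: [[-0.0, -1.0, 0.001], [-0.0, 0.001, 1.0], [-1.0, 0.0, -0.0]]
ft_force: [-0.1, 0.0, 0.5]
gripper_width: 60.4
25.3 [[-0.00000e+00 -1.00000e+00  1.00000e-03  4.64425e+02]
 [-0.00000e+00  1.00000e-03  1.00000e+00 -1.47170e+01]
 [-1.00000e+00  0.00000e+00 -0.00000e+00  1.44094e+02]
 [ 0.00000e+00  0.00000e+00  0.00000e+00  1.00000e+00]]
((254.77719116210938, 183.0801239013672), (44.32989501953125, 45.29035186767578), 87.9773941040039) [233 161  45  45 893] [463.21661459 -14.0674793   28.        ]
268.33392 [[ 6.65723516e-04  9.57733413e-01  2.87656509e-01  3.91923386e+02]
 [ 9.99999774e-01 -6.64677453e-04 -1.01299847e-04 -1.39562711e+01]
 [ 9.41805483e-05  2.87656512e-01 -9.57733639e-01  2.86394758e+02]
 [ 0.00000000e+00  0.00000000e+00  0.00000000e+00  1.00000000e+00]]
```

View pics/w11.png

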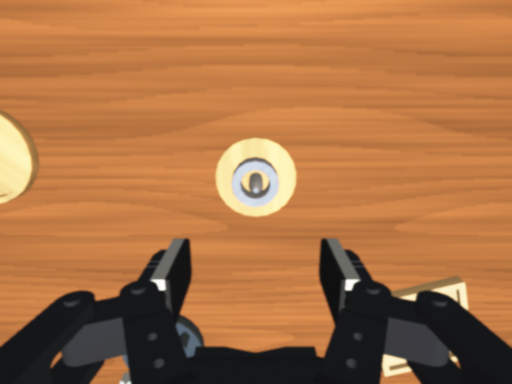

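```bash
python3 -m jog '[[[0,-0.1,1],0],[[0,-0.1,1],0],[[0,-0.1,1],0],[[0,-0.1,1],0],[[0,-0.1,1],0],[[0,-0.1,1],0],[[0,-0.1,1],0],[[0,-0.1,1],0]]' 75
python3 -m jog '[[[0,0,1],0],[[0,0,1],0],[[0,0,1],0],[[0,0,0.2],0],[[0.5,0,0],0],[[0.5,0,0],0],[[0,0,0],0],[[0,0,0],0]]'
python3 - <<'E'
from h import *
p,d,T=look('wrist','w12');print(state()['clock'],T.round(3))
h=cv2.cvtColor(p[:,:,::-1].copy(),cv2.COLOR_BGR2HSV).astype(int)
m,K,c,st=blob((h[...,0]<17)&(h[...,2]<150)&(np.arange(384)[:,None]<260),(255,190));e=cv2.fitEllipse(cv2.convexHull(K));print(e,st)
print('rb',ray('wrist',e[0],58,T))
E
```

```text
clock: 26.3
eef_pos: [484.3, 185.8, 143.2]
ee_rot: [[-0.002, -1.0, 0.001], [-0.001, 0.001, 1.0], [-1.0, 0.002, -0.001]]
ft_force: [-0.0, 0.2, 0.7]
gripper_width: 74.9
clock: 27.3
eef_pos: [485.2, 264.8, 119.2]
ee_rot: [[-0.0, -1.0, 0.001], [-0.0, 0.001, 1.0], [-1.0, 0.0, -0.0]]
ft_force: [-0.3, 0.9, 0.3]
gripper_width: 75.3
27.35 [[-0.00000e+00 -1.00000e+00  1.00000e-03  4.85184e+02]
 [-0.00000e+00  1.00000e-03  1.00000e+00  2.64751e+02]
 [-1.00000e+00  0.00000e+00 -0.00000e+00  1.19218e+02]
 [ 0.00000e+00  0.00000e+00  0.00000e+00  1.00000e+00]]
((254.91294860839844, 203.89996337890625), (72.05121612548828, 77.24882507324219), 179.4838104248047) [ 220  165   72   77 4358]
rb [483.03269782 265.48677702  58.        ]
```

View pics/w12.png

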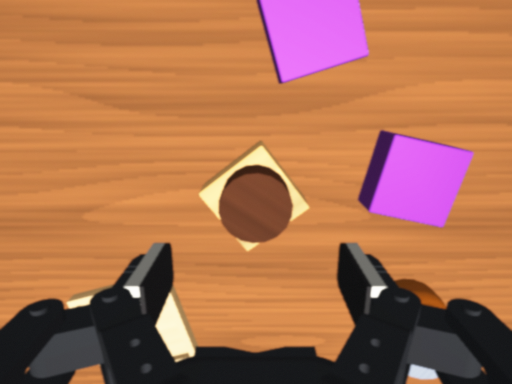

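```bash
python3 -m jog '[[[0.7,0.04,0.03],0],[[1,0,0],0],[[0.8,0,0],0],[[0.5,0,0],0],[[0.1,0,0],0],[[0,0,0],0],[[0,0,0],0]]'
python3 -m jog '[[[0,0,0],0],[[0,0,0],0],[[0,0,0],0],[[0,0,0],0],[[0,0,0],0]]' 0 40
python3 -m jog '[[[-0.2,0,0],0],[[-0.4,0,0],0],[[-1,0,0],0],[[-1,0,0],0],[[-0.8,0,0],0],[[0,0,0],0],[[0,0,0],0],[[0,0,0],0]]'
python3 - <<'E'
from h import *
p,d,T=look('wrist','w13');print(state()['clock'],T.round(3))
E
```

```text
clock: 28.22
eef_pos: [484.6, 266.3, 42.5]
ee_rot: [[0.001, -1.0, 0.001], [0.001, 0.001, 1.0], [-1.0, -0.001, 0.001]]
ft_force: [0.1, -0.3, -0.1]
gripper_width: 75.0
clock: 28.85
eef_pos: [484.4, 266.2, 42.6]
ee_rot: [[0.001, -1.0, 0.001], [0.0, 0.001, 1.0], [-1.0, -0.001, 0.0]]
ft_force: [-0.5, -0.5, 5.2]
gripper_width: 48.1
clock: 29.85
eef_pos: [483.4, 265.7, 125.9]
ee_rot: [[-0.001, -1.0, 0.001], [-0.001, 0.001, 1.0], [-1.0, 0.001, -0.001]]
ft_force: [1.0, -0.7, -0.2]
gripper_width: 48.1
29.9 [[-1.00000e-03 -1.00000e+00  1.00000e-03  4.83409e+02]
 [-1.00000e-03  1.00000e-03  1.00000e+00  2.65689e+02]
 [-1.00000e+00  1.00000e-03 -1.00000e-03  1.25866e+02]
 [ 0.00000e+00  0.00000e+00  0.00000e+00  1.00000e+00]]
```

View pics/w13.png

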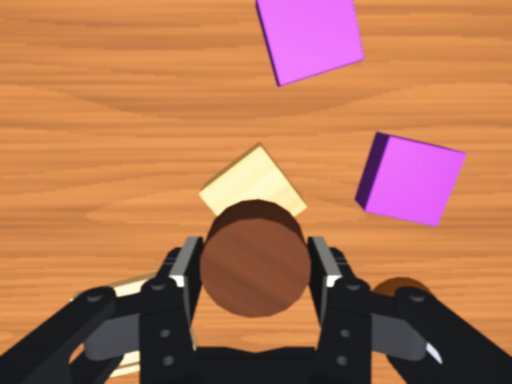

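```bash
python3 -m jog '[[[0,0,-0.6],0],[[0,0.1,-1],0],[[0,0.1,-1],0],[[0,0.1,-1],0],[[0,0.1,-1],0],[[0,0.1,-1],0],[[0,0.1,-1],0],[[0,0.1,-1],0]]'
python3 -m jog '[[[0,0.1,-1],0],[[0,0.1,-1],0],[[0,0.1,-1],0],[[0,0.1,-1],0],[[0,0.1,-1],0],[[0,0.1,-1],0],[[0,0.1,-1],0],[[0,0.1,-1],0]]'
python3 -m jog '[[[0,0.1,-1],0],[[0,0.06,-1],0],[[0,0,-1],0],[[0,0,-1],0],[[0,0,-1],0],[[0,0,0],0],[[0,0,0],0],[[0,0,0],0]]'
python3 - <<'E'
from h import *
p,d,T=look('wrist','w14');print(state()['clock'],T.round(3))
E
```

```text
clock: 30.9
eef_pos: [465.8, 74.0, 126.6]
ee_rot: [[-0.0, -1.0, 0.002], [-0.001, 0.002, 1.0], [-1.0, 0.0, -0.001]]
ft_force: [0.3, -0.5, 0.2]
gripper_width: 48.3
clock: 31.9
eef_pos: [445.2, -125.6, 126.7]
ee_rot: [[-0.001, -1.0, 0.002], [-0.0, 0.002, 1.0], [-1.0, 0.001, -0.0]]
ft_force: [0.2, -0.1, -0.7]
gripper_width: 48.5
clock: 32.9
eef_pos: [442.1, -247.9, 126.7]
ee_rot: [[-0.0, -1.0, -0.001], [0.001, -0.001, 1.0], [-1.0, 0.0, 0.001]]
ft_force: [0.2, 0.4, 0.2]
gripper_width: 48.4
32.95 [[-0.00000e+00 -1.00000e+00 -1.00000e-03  4.42050e+02]
 [ 1.00000e-03 -1.00000e-03  1.00000e+00 -2.47864e+02]
 [-1.00000e+00  0.00000e+00  1.00000e-03  1.26705e+02]
 [ 0.00000e+00  0.00000e+00  0.00000e+00  1.00000e+00]]
```

View pics/w14.png

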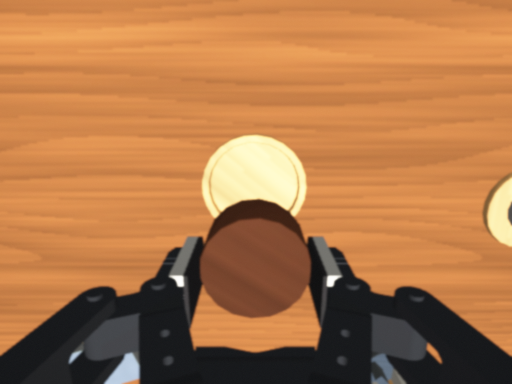

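```bash
python3 - <<'E'
from h import *
f=np.load('pics/w14.npz');T=f['T'];p=f['p'];Ti=np.linalg.inv(T)
h=cv2.cvtColor(p[:,:,::-1].copy(),cv2.COLOR_BGR2HSV).astype(int)
m,K,c,st=blob((h[...,0]>15)&(h[...,1]<125)&(h[...,2]>180),(255,170));K=K[(K[:,0,1]<197)];e=cv2.fitEllipse(K);print(e,st)
print('tray',ray('wrist',e[0],12,T))
w=ray('wrist',(255.5,261),T[2,3]+15.4,T);print('disc',w,(Ti@np.r_[w,1])[:3])
E
```

```text
((253.5903778076172, 184.0664520263672), (97.76710510253906, 103.23395538330078), 86.14682006835938) [ 202  135  105   83 6164]
tray [ 441.29875766 -248.1088642    12.        ]
disc [ 439.51404767 -246.88654418  142.10474505] [-15.39868714   2.5398657    0.98894014]
```

```bash
python3 -m jog '[[[0.7,-0.06,-0.05],0],[[1,0,0],0],[[1,0,0],0],[[0.7,0,0],0],[[0.5,0,0],0],[[0.2,0,0],0],[[0,0,0],0],[[0,0,0],0]]'
python3 -m jog '[[[0.1,0,0],0],[[0.1,0,0],0],[[0.06,0,0],0],[[0,0,0],0],[[0,0,0],0]]'

```

```text
clock: 33.95
eef_pos: [444.2, -250.4, 24.9]
ee_rot: [[0.001, -1.0, 0.001], [-0.001, 0.001, 1.0], [-1.0, -0.001, -0.001]]
ft_force: [-0.1, 0.2, -0.7]
gripper_width: 48.2
clock: 34.58
eef_pos: [443.7, -250.2, 17.8]
ee_rot: [[0.0, -1.0, 0.001], [-0.0, 0.001, 1.0], [-1.0, -0.0, -0.0]]
ft_force: [0.0, -0.2, -1.4]
gripper_width: 48.6
```

```bash
python3 -m jog '[[[0.06,0,0],0],[[0.02,0,0],0],[[0,0,0],0]]'

```

```text
clock: 34.95
eef_pos: [443.8, -250.3, 16.6]
ee_rot: [[0.0, -1.0, 0.001], [-0.0, 0.001, 1.0], [-1.0, -0.0, -0.0]]
ft_force: [-1.8, 0.8, 10.9]
gripper_width: 48.0
```

Contact at the expected height. Releasing.

```bash
python3 -m jog '[[[-0.02,0,0],0],[[0,0,0],0],[[0,0,0],0],[[0,0,0],0],[[0,0,0],0]]' 70
python3 -m jog '[[[-0.4,0,0],0],[[-1,0,0],0],[[-1,0,0],0],[[-1,0,0],0],[[-1,0,0],0],[[-0.6,0,0],0],[[0,0,0],0],[[0,0,0],0]]'
python3 - <<'E'
from h import *
p,d,T=look('wrist','w15');print(state()['clock'],T.round(3))
h=cv2.cvtColor(p[:,:,::-1].copy(),cv2.COLOR_BGR2HSV).astype(int)
m,K,c,st=blob((h[...,0]<17)&(h[...,2]<150)&(np.arange(384)[:,None]<240),(255,186));e=cv2.fitEllipse(cv2.convexHull(K));print(e,st)
M=T@camera_info('wrist')['tool_from_camera'];cc=camera_info('wrist')
print('rb',ray('wrist',e[0],32,T))
for du,dv in((0,0),(-20,0),(20,0),(0,-12),(0,14)):
    u=int(e[0][0]+du);v=int(e[0][1]+dv);Z=d[v,u];print((M@np.array([(u-cc['cx'])/cc['fx']*Z,(v-cc['cy'])/cc['fy']*Z,Z,1]))[:3].round(1))
E
```

```text
clock: 35.58
eef_pos: [443.6, -250.1, 16.3]
ee_rot: [[-0.0, -1.0, 0.001], [0.0, 0.001, 1.0], [-1.0, 0.0, 0.0]]
ft_force: [-0.9, -0.1, -0.2]
gripper_width: 70.1
clock: 36.58
eef_pos: [443.1, -249.9, 140.6]
ee_rot: [[-0.001, -1.0, 0.001], [0.001, 0.001, 1.0], [-1.0, 0.001, 0.001]]
ft_force: [0.8, -0.6, 0.3]
gripper_width: 70.0
36.625 [[-1.00000e-03 -1.00000e+00  1.00000e-03  4.43149e+02]
 [ 1.00000e-03  1.00000e-03  1.00000e+00 -2.49890e+02]
 [-1.00000e+00  1.00000e-03  1.00000e-03  1.40623e+02]
 [ 0.00000e+00  0.00000e+00  0.00000e+00  1.00000e+00]]
((254.30062866210938, 187.34571838378906), (58.69871520996094, 63.956787109375), 179.0197296142578) [ 225  156   59   63 2948]
rb [ 443.32755382 -249.56056095   32.        ]
[ 443.4 -249.8   30.8]
[ 443.  -265.8   32. ]
[ 443.2 -233.8   31.6]
[ 433.2 -249.8   31.9]
[ 454.7 -249.8   32.4]
```

View pics/w15.png

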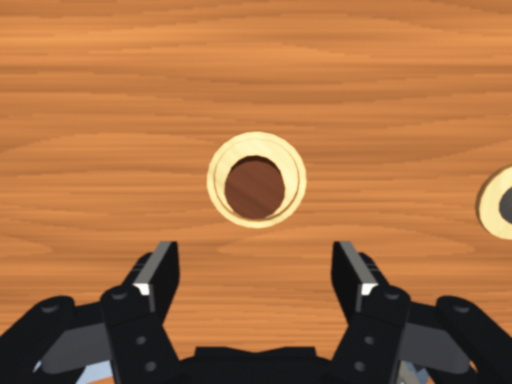

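```bash
python3 -m jog '[[[0,0,0],0.182],[[0,0,0],0.182],[[0,0,0],0.182],[[0,0,0],0.182],[[0,0,0],0.182],[[0,0.5,0.47],0],[[0,1,0.94],0],[[0,1,0.94],0]]' 85
python3 -m jog '[[[0,1,0.94],0],[[0,1,0.94],0],[[0,1,0.94],0],[[0,1,0.94],0],[[0,1,0.94],0],[[0,1,0.94],0],[[0,1,0.94],0],[[0,1,0.94],0]]'
python3 -m jog '[[[0,1,0.94],0],[[0,1,0.94],0],[[0,1,0.94],0],[[0,0.9,0.8],0],[[0.5,0.5,0.4],0],[[0,0,0],0],[[0,0,0],0],[[0,0,0],0]]'
python3 - <<'E'
from h import *
p,d,T=look('wrist','w16');print(state()['clock'],T.round(3))
E
```

```text
clock: 37.62
eef_pos: [451.4, -162.6, 140.8]
ee_rot: [[-0.001, -0.617, 0.787], [0.001, 0.787, 0.617], [-1.0, 0.001, -0.0]]
ft_force: [1.0, 0.5, 0.2]
gripper_width: 84.9
clock: 38.62
eef_pos: [476.6, 110.7, 140.8]
ee_rot: [[-0.001, -0.618, 0.787], [0.0, 0.787, 0.618], [-1.0, 0.001, -0.001]]
ft_force: [1.7, -0.0, -0.2]
gripper_width: 85.4
clock: 39.62
eef_pos: [489.8, 255.6, 128.9]
ee_rot: [[0.0, -0.612, 0.791], [-0.001, 0.791, 0.612], [-1.0, -0.0, -0.0]]
ft_force: [0.1, 0.9, -0.6]
gripper_width: 85.2
39.675 [[ 0.00000e+00 -6.12000e-01  7.91000e-01  4.89829e+02]
 [-1.00000e-03  7.91000e-01  6.12000e-01  2.55587e+02]
 [-1.00000e+00 -0.00000e+00 -0.00000e+00  1.28946e+02]
 [ 0.00000e+00  0.00000e+00  0.00000e+00  1.00000e+00]]
```

View pics/w16.png

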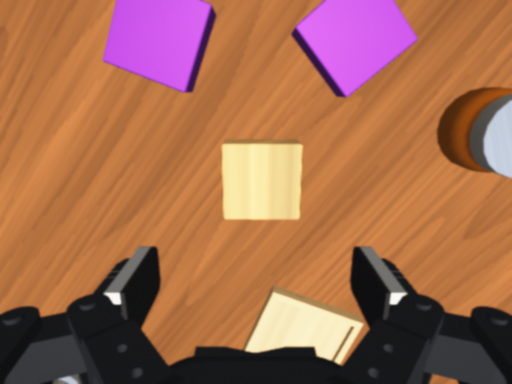

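```bash
python3 - <<'E'
from h import *
f=np.load('pics/w16.npz');T=f['T'];p=f['p'];Ti=np.linalg.inv(T)
h=cv2.cvtColor(p[:,:,::-1].copy(),cv2.COLOR_BGR2HSV).astype(int)
m,K,c,st=blob((h[...,0]>15)&(h[...,1]<125)&(h[...,2]>200),(262,180));r=cv2.minAreaRect(K);print(r,st)
b=cv2.boxPoints(r);w=np.array([ray('wrist',q,30,T) for q in b]);t=[(Ti@np.r_[q,1])[:3].round(1) for q in w];print(t,np.mean(t,0),w.mean(0))
E
```

```text
((261.5, 181.0), (74.0, 79.0), 90.0) [ 222  144   80   75 5787]
[array([ 98.9,  36.7, -23.2]), array([98.9, 36.7, 35.1]), array([ 98.9, -21.8,  37.5]), array([ 99. , -21.8, -24.9])] [98.925  7.45   6.125] [490.12615221 265.18241941  30.        ]
```

```bash
python3 -m jog '[[[0.7,0.3,0.21],0],[[1,0,0],0],[[1,0,0],0],[[1,0,0],0],[[0.5,0,0],0],[[0.3,0,0],0],[[0.06,0,0],0],[[0,0,0],0]]'
python3 -m jog '[[[0,0,0],0],[[0,0,0],0],[[0,0,0],0],[[0,0,0],0],[[0,0,0],0]]' 0 40
python3 -m jog '[[[-0.2,0,0],0],[[-0.4,0,0],0],[[-1,0,0],0],[[-1,0,0],0],[[-0.8,0,0],0],[[0,0,0],0],[[0,0,0],0],[[0,0,0],0]]'
python3 - <<'E'
from h import *
p,d,T=look('wrist','w17');print(state()['clock'],T.round(3))
E
```

```text
clock: 40.67
eef_pos: [489.5, 266.4, 15.3]
ee_rot: [[0.001, -0.613, 0.79], [0.001, 0.79, 0.613], [-1.0, -0.0, 0.001]]
ft_force: [-0.3, -0.4, -0.0]
gripper_width: 84.9
clock: 41.3
eef_pos: [489.5, 266.4, 15.6]
ee_rot: [[0.001, -0.613, 0.79], [0.001, 0.79, 0.613], [-1.0, 0.0, 0.001]]
ft_force: [-1.7, 0.1, 5.6]
gripper_width: 58.9
clock: 42.3
eef_pos: [488.4, 265.8, 98.9]
ee_rot: [[-0.001, -0.613, 0.79], [-0.001, 0.79, 0.613], [-1.0, 0.0, -0.002]]
ft_force: [0.1, 0.2, -0.8]
gripper_width: 58.7
42.35 [[-1.00000e-03 -6.13000e-01  7.90000e-01  4.88432e+02]
 [-1.00000e-03  7.90000e-01  6.13000e-01  2.65818e+02]
 [-1.00000e+00  0.00000e+00 -2.00000e-03  9.88780e+01]
 [ 0.00000e+00  0.00000e+00  0.00000e+00  1.00000e+00]]
```

View pics/w17.png

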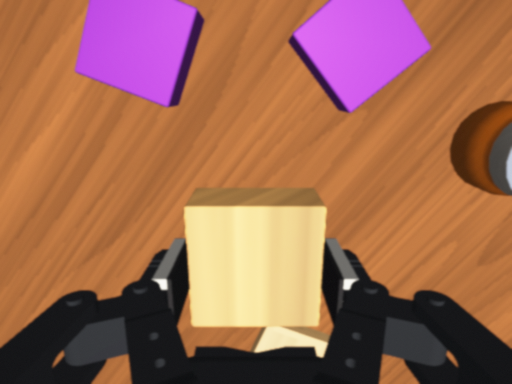

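```bash
python3 -m jog '[[[-0.5,0,0],0],[[-0.5,0,0],0.127],[[0,0,0],0.127],[[0,0,0],0.128],[[0,-0.9,0.6],0],[[0,-0.9,0.6],0],[[0,-0.9,0.6],0],[[0,-0.9,0.6],0]]'
python3 -m jog '[[[0,-0.9,0.6],0],[[0,-0.9,0.6],0],[[0,-0.4,0.26],0],[[0,0,0],0],[[0,0,0],0],[[0,0,0],0]]'
python3 - <<'E'
from h import *
p,d,T=look('wrist','w18');print(state()['clock'],T.round(3))
E
```

```text
clock: 43.35
eef_pos: [572.3, 195.6, 125.5]
ee_rot: [[0.0, -0.275, 0.962], [0.0, 0.962, 0.275], [-1.0, 0.0, 0.0]]
ft_force: [-0.0, 0.9, -1.2]
gripper_width: 58.5
clock: 44.1
eef_pos: [620.9, 154.4, 124.8]
ee_rot: [[-0.001, -0.276, 0.961], [0.001, 0.961, 0.276], [-1.0, 0.001, -0.0]]
ft_force: [0.8, -0.4, -0.7]
gripper_width: 58.4
44.15 [[-1.00000e-03 -2.76000e-01  9.61000e-01  6.20944e+02]
 [ 1.00000e-03  9.61000e-01  2.76000e-01  1.54450e+02]
 [-1.00000e+00  1.00000e-03 -0.00000e+00  1.24804e+02]
 [ 0.00000e+00  0.00000e+00  0.00000e+00  1.00000e+00]]
```

View pics/w18.png

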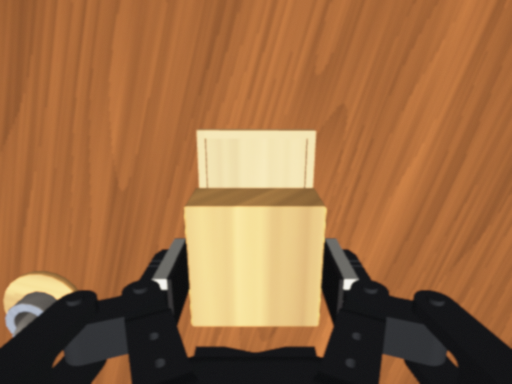

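```bash
python3 - <<'E'
from h import *
f=np.load('pics/w18.npz');T=f['T'];Ti=np.linalg.inv(T)
t=lambda u,v,z:(Ti@np.r_[ray('wrist',(u,v),z,T),1])[:3].round(1)
print('tray',t(196.8,130,12),t(316.5,130,12))
z=T[2,3]-15.5
print('block top',t(185,206,z+30),t(326,206,z+30),t(191,326,z+30),t(321,326,z+30),'under',t(195,188,z),t(317,188,z))
E
```

```text
tray [112.9  45.8 -43.8] [112.8  45.8  48.4]
block top [-14.5  28.7 -27.9] [-14.5  28.7  30.3] [-14.5 -30.4 -28.8] [-14.5 -30.4  31.7] under [ 15.5  27.6 -29.1] [15.5 27.7 32.1]
```

```bash
python3 -m jog '[[[0.7,0.03,0.03],0],[[1,0,0],0],[[1,0,0],0],[[0.7,0,0],0],[[0.4,0,0],0],[[0.15,0,0],0],[[0,0,0],0],[[0,0,0],0]]'
python3 -m jog '[[[0.1,0,0],0],[[0.06,0,0],0],[[0.04,0,0],0],[[0,0,0],0],[[0,0,0],0]]'

```

```text
clock: 45.15
eef_pos: [622.8, 154.3, 26.8]
ee_rot: [[0.001, -0.274, 0.962], [0.0, 0.962, 0.274], [-1.0, -0.0, 0.001]]
ft_force: [1.1, 0.8, -0.6]
gripper_width: 59.0
clock: 45.78
eef_pos: [622.2, 154.2, 21.6]
ee_rot: [[-0.0, -0.274, 0.962], [0.0, 0.962, 0.274], [-1.0, 0.0, -0.0]]
ft_force: [-2.2, 0.0, 6.1]
gripper_width: 59.1
```

```bash
python3 -m jog '[[[0.06,0,0],0],[[0,0,0],0],[[0,0,0],0]]'
python3 - <<'E'
from h import *
p,d,T=look('scene','s19');cv2.imwrite('pics/s19c.png',cv2.resize(p[110:250,220:350,::-1],None,fx=4,fy=4,interpolation=cv2.INTER_CUBIC))
E
```

```text
clock: 46.15
eef_pos: [622.2, 154.2, 21.6]
ee_rot: [[-0.0, -0.274, 0.962], [0.001, 0.962, 0.274], [-1.0, 0.001, -0.0]]
ft_force: [-7.8, -1.0, 18.1]
gripper_width: 58.8
```

View pics/s19c.png

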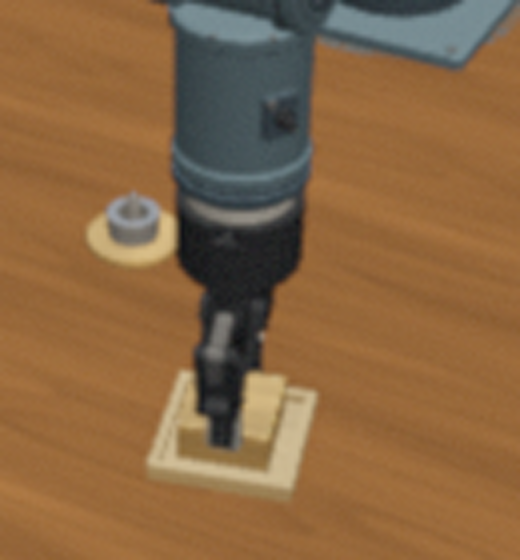

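The block sits inside the tray and is seated: the force rises with no further travel. Releasing.

```bash
python3 -m jog '[[[-0.06,0,0],0],[[0,0,0],0],[[0,0,0],0],[[0,0,0],0],[[0,0,0],0]]' 82
python3 -m jog '[[[-0.4,0,0],0],[[-1,0,0],0],[[-1,0,0],0],[[-1,0,0],0],[[-1,0,0],0],[[-0.6,0,0],0],[[0,0,0],0],[[0,0,0],0]]'
python3 - <<'E'
from h import *
p,d,T=look('wrist','w20');print(state()['clock'],T.round(3))
M=T@camera_info('wrist')['tool_from_camera'];cc=camera_info('wrist')
for u,v in((235,165),(275,165),(255,185),(235,205),(275,205)):
    Z=d[v,u];print((u,v),(M@np.array([(u-cc['cx'])/cc['fx']*Z,(v-cc['cy'])/cc['fy']*Z,Z,1]))[:3].round(1))
look('scene','s20')
E
```

```text
clock: 46.82
eef_pos: [622.2, 154.1, 20.9]
ee_rot: [[-0.0, -0.275, 0.962], [-0.0, 0.962, 0.275], [-1.0, -0.0, -0.0]]
ft_force: [-1.3, -0.5, -0.0]
gripper_width: 82.0
clock: 47.82
eef_pos: [621.5, 154.1, 145.1]
ee_rot: [[-0.001, -0.274, 0.962], [-0.0, 0.962, 0.274], [-1.0, 0.0, -0.001]]
ft_force: [-0.4, 0.8, -1.2]
gripper_width: 81.8
47.875 [[-1.00000e-03 -2.74000e-01  9.62000e-01  6.21548e+02]
 [-0.00000e+00  9.62000e-01  2.74000e-01  1.54095e+02]
 [-1.00000e+00  0.00000e+00 -1.00000e-03  1.45148e+02]
 [ 0.00000e+00  0.00000e+00  0.00000e+00  1.00000e+00]]
(235, 165) [602.1 168.4  36.2]
(275, 165) [632.4 176.8  35. ]
(255, 185) [621.6 157.1  36.1]
(235, 205) [610.7 136.2  35.6]
(275, 205) [641.9 145.3  36.1]
```

View pics/w20.png

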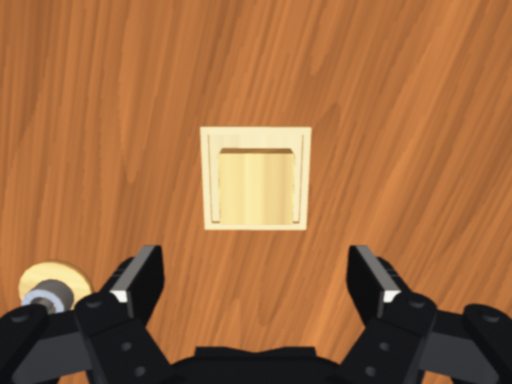

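View pics/s20.png

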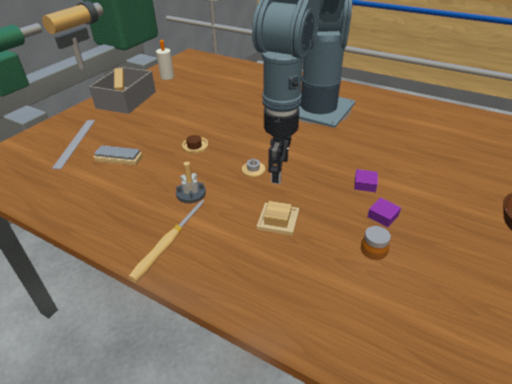

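The block reads about 2 mm high against the expected 34 mm. I'll check it once the arm has settled, with the tray floor and rim as references.

```bash
python3 -m jog '[[[0,0,0],0],[[0,0,0],0],[[0,0,0],0],[[0,0,0],0]]'
python3 - <<'E'
from h import *
p,d,T=look('wrist','w21');print(state()['clock'],T[:3,3].round(1))
Ti=np.linalg.inv(T);M=T@camera_info('wrist')['tool_from_camera'];cc=camera_info('wrist')
v,u=np.mgrid[0:384,0:512];P=np.stack([(u-cc['cx'])/cc['fx']*d,(v-cc['cy'])/cc['fy']*d,d],-1)@M[:3,:3].T+M[:3,3]
med=lambda a,b,c,e:P[a:b,c:e].reshape(-1,3)
for n,b in dict(floor=(138,146,225,290),rimfar=(128,132,210,300),top_far=(156,166,225,290),top_near=(210,220,228,288),top_l=(160,215,222,234),top_r=(160,215,280,292),bench=(90,115,200,300),benchnear=(236,260,200,300)).items():
    q=med(*b);print(n,np.median(q[:,2]).round(2),q[:,2].std().round(2))
q=med(158,220,225,290);A=np.c_[q[:,:2]-q[:,:2].mean(0),np.ones(len(q))];print('tilt',np.linalg.lstsq(A,q[:,2],rcond=None)[0])
h=cv2.cvtColor(p[:,:,::-1].copy(),cv2.COLOR_BGR2HSV).astype(int)
m=(P[...,2]>25)&(P[...,2]<45)&(v<235)&(u>190)&(u<330);ys,xs=np.where(m);print('block top box',xs.min(),xs.max(),ys.min(),ys.max())
k=P[m];print('block centre',(k.min(0)+k.max(0))/2,k.mean(0))
cv2.imwrite('pics/w21c.png',cv2.resize(p[115:240,190:325,::-1],None,fx=5,fy=5,interpolation=cv2.INTER_CUBIC))
E
```

```text
clock: 48.42
eef_pos: [622.2, 154.1, 146.0]
ee_rot: [[0.0, -0.274, 0.962], [-0.0, 0.962, 0.274], [-1.0, -0.0, 0.0]]
ft_force: [-0.2, 0.5, -0.1]
gripper_width: 82.2
48.475 [622.2 154.1 146. ]
floor 5.7 0.69
rimfar 11.77 14.57
top_far 35.71 9.92
top_near 35.67 20.57
top_l 35.68 17.01
top_r 35.63 3.32
bench -0.33 16.32
benchnear -0.34 16.65
tilt [-0.06383844  0.20550493 36.36779718]
block top box 217 292 151 223
block centre [623.35118037 152.99650247  31.65213377] [622.71082368 154.9987454   35.47230028]
```

View pics/w21c.png

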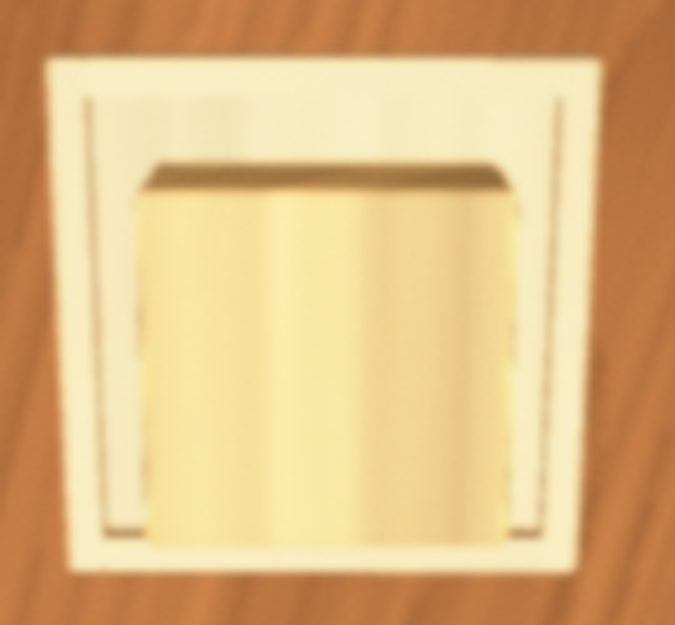

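```bash
python3 - <<'E'
from h import *
cc=camera_info('wrist');v,u=np.mgrid[0:384,0:512]
def PP(n):
    f=np.load(f'pics/{n}.npz');d=f['d'];M=f['T']@cc['tool_from_camera'];return np.stack([(u-cc['cx'])/cc['fx']*d,(v-cc['cy'])/cc['fy']*d,d],-1)@M[:3,:3].T+M[:3,3]
for n,b in(('w21',(138,146,225,290)),('w21',(160,210,212,215)),('w21',(160,210,296,298)),('w16',(312,340,275,320)),('w1',(240,255,130,175)),('w3',(250,270,135,180)),('w15',(148,152,240,270)),('w15',(165,215,217,221)),('w14',(150,180,225,285)),('w15',(80,110,100,300)),('w11',(150,156,240,270))):
    q=PP(n)[b[0]:b[1],b[2]:b[3],2];print(n,b,np.percentile(q,[10,50,90]).round(2))
E
```

```text
w21 (138, 146, 225, 290) [4.9  5.7  6.62]
w21 (160, 210, 212, 215) [4.91 5.63 6.37]
w21 (160, 210, 296, 298) [5.04 5.74 6.54]
w16 (312, 340, 275, 320) [4.89 5.67 6.51]
w1 (240, 255, 130, 175) [  4.93   6.09 251.76]
w3 (250, 270, 135, 180) [4.78 5.62 6.55]
w15 (148, 152, 240, 270) [2.73 3.63 4.6 ]
w15 (165, 215, 217, 221) [ 2.65  3.89 11.56]
w14 (150, 180, 225, 285) [2.82 3.69 4.6 ]
w15 (80, 110, 100, 300) [-1.26 -0.33  0.61]
w11 (150, 156, 240, 270) [6.92 7.6  8.62]
```

The square tray's floor itself reads about 5.7 mm in every view, including those taken before the block arrived. So the block lies flat on it, with its top exactly 30 mm above. The scene view shows all four parts placed, with the jar at (376,240) and the gouge at (165,245) unmoved. Handing in.

```bash
python3 - <<'E'
from h import *
a=cv2.imread('pics/scene0.png').astype(int);b=cv2.imread('pics/s20.png').astype(int)
for n,(x0,x1,y0,y1) in dict(jar=(360,395,222,262),gouge=(128,178,222,280)).items():print(n,abs(a-b)[y0:y1,x0:x1].mean().round(2))
from bench import finish_job
print(finish_job())
E
```

```text
jar 3.09
gouge 3.03
the job is handed in; nothing more can be done
None
```

I took the stack apart from the top down, put all four parts in their places and handed the job in at about 48.5 s. `finish_job` gives no verdict, so what follows rests on my own checks.

- **Dowel:** I pushed it down to the collet floor. Travel stopped while the force rose to 30 N, and I let go only after that. Its top then read 104.4 mm, against 104 expected.
- **Steel ring:** It is over the pin, about 1 mm off the post's axis. I felt it seat on the foot at the expected height.
- **Round blank:** It lies flat with its top at about 32 mm, as expected, and is roughly 2 mm from the tray's centre.
- **Square blank:** It is turned to suit the tray and lies level, about 1–2 mm from the tray's centre.
- **Wax jar, gouge and purple blocks:** I never touched them. Before-and-after scene pictures show no change at the jar or the gouge; I did not compare the purple blocks.

**Disagreement:** the square tray's floor reads about 5.7 mm above the bench, not the stated 4 mm, and it read that before the block went in too. The block's top measures 35.7 mm, which is 30 mm above that floor. So it is seated, but at about 5.7 to 6 mm it has only about 1 mm to spare under the 7 mm limit.

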